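# Bin the sauce cup and lock the waste caddy

### The job

Clear the small used sauce cup away: stand it upright on the floor of the steel waste caddy and let go of it, then close the caddy's lid fully, then turn the handle on the lid, up over its hump, until it has dropped into the low notch at the end of its track. Do not knock over or push about the tin, the can, the bottle and the mug, and let go of everything.

Things in the scene. Friction and masses are not known exactly. Their poses are not given: they have to be found in the camera images.
- sauce_cup: Small empty translucent white sauce cup, the thing to clear away. Round, hollow, 35 high; 47 across at the foot, widening to 64 at the rim; about 20 g. Origin at the centre of its underside, z up through the rim. The cup, flat_tin and short_can stand in three places drawn by lot: one far left, two in front of the caddy.
- flat_tin: Bystander: flat round closed food tin, 86 across, 40 high. Origin at the centre of its underside.
- short_can: Bystander: drinks can, 66 across, 115 high, light. Origin at the centre of its underside.
- sauce_bottle: Bystander: capped sauce bottle, 63 across, 154 high, standing 10 to 20 from the left side of the caddy. Origin at the centre of its underside.
- mug: Bystander: spotted mug with a handle, 78x114, 93 high. Origin at the centre of its underside.
- caddy: Steel waste caddy, fixed: open box 180 deep (x), 200 wide (y), walls 5 thick. Origin: centre of its underside; its front looks along its -x, roughly to the robot. Front wall 60 high, rear wall 164, side walls slope 30 deg between. A keeper bracket 28 wide in the middle of the front wall stands 35 out, top at height 87. The hinge of the lid is the rear wall's top edge: x = +90, z = 164, along y.
- caddy_in (a point): Centre of the caddy's inner floor, 6 above its underside; axes as the caddy.
- lid (a joint): Hinge of the lid, rad. 0 = shut on the sloping rim, 30 deg down to the front; grows as the front edge rises, to 1.5. Starts at 1.2 to 1.42: it overhangs the mouth like a canopy. Stiff: stays where it is left, even nearly shut, and must be pushed right down (3 to 8 N on its outer face). Plate 208 from hinge to front edge, 204 wide, 6 thick.
- lid_edge (a point): Middle of the lid's front edge, on its outer face. Axes of the lid: -x from the hinge to the front edge, y along the hinge (to the left), z the normal of the outer face.
- spindle (a point): Where the handle's spindle stands on the lid's outer face, 155 from the hinge line, in the middle of the width; axes of the lid (z along the spindle).
- latch (a joint): Turn of the lid's handle about the spindle, rad, anticlockwise seen from outside. 0: arm points to the lid's right (-y), tongue to the left, unlocked. 1.57: arm points up the slope to the hinge (+x), tongue under the keeper, locked. Starts at -0.12 to 0.2; range -0.25 to 1.75; in the notch it rests at about 1.38 to 1.67.
- lift (a joint): Rise of the handle along the spindle, m; a spring presses it down with 4 to 6 N. About 0 on the track's flat start; the track climbs from latch 0.35 to 1.1 rad to +0.008, is level to 1.3, then falls steeply into the notch (lift -0.004), whose steep side bars the way back. The handle must be free to rise and fall as it turns; 2 to 4 N sideways on the grip turn it.
- grip (a point): Middle of the handle's upright round black grip: 18 across, 32 long along the spindle direction, 80 from the spindle. At lift 0 it runs from 21 to 53 above the lid's outer face. The cam track below the arm, 32 to 48 from the spindle, is at most 16 high. Axes: -y from spindle to grip, z along the spindle.

How it is judged:
By the outcome, as a careful person would: the job done as asked, in the order asked, and still so for the second after the job is handed in, with the robot touching nothing.
It also fails if it takes over 62 s, if anything falls off the work surface, if the arm or the gripper's body presses on something with over 40 N, if the wrist force passes 120 N, or if a joint passes its speed limit or range.

### The arm

A 7-joint arm with a two-finger parallel gripper is mounted at the origin on a cart in front of the work surface, level with it; the furniture and walls round the work are solid. World frame = base frame: x ahead of the robot, y to its left, z up, the work surface at z = 0. Lengths are in m, angles in rad, forces in N, time in s.
With the tool pointing down it reaches from about 0.425 to 0.875 m from the base axis. Payload 4.7 kg.
Tool frame: the origin (TCP) lies midway between the tips of the shut fingers; the grasp point (between the pads) lies ctrl.grip_point_offset behind it (ctrl.grip_point_offset is the distance from the TCP to the grasp point, in m); z points along the fingers, y is the direction in which the jaws open and shut (so a half turn about z gives the same grasp; the last joint's range is limited). The gripper opens to 87 mm and grips with 3 to 60 N. Pads are 19 mm wide; open, the fingers measure 117 mm over their backs; the gripper's body (75 mm by 190 mm) begins 51 mm behind the grasp point.
Start: joints at [-1.299, 0.321, -0.07, 1.45, 0.023, 1.371, -0.057], TCP at [0.166, 0.629, 0.223] pointing down, gripper open.
Joint ranges: [-2.86, 2.86], [-0.3, 2.09], [-1.38, 1.24], [0.06, 2.45], [-1.56, 4.7], [0.09, 2.05], [-2.69, 2.69]. Speed limits (rad/s): [2.57, 2.57, 3.14, 3.14, 3.14, 3.14, 3.14].

### API

Orientations are given as [roll, pitch, yaw] about the fixed x, y, z axes, in that order (R = Rz(yaw) Ry(pitch) Rx(roll)).
In Python, from plant import ctrl gives the robot as it stands.
- The arm moves only by the tool step_arm, never from a script. Its argument "moves" is a list of rows, each an object with "claw": the opening in per cent of the stroke, from 0 (shut) to 100 (fully open); "travel": the shift along the world's x, y, z in mm, a list of three; "dr": the turn, a rotation vector about the world's x, y, z in degrees, a list of three. In form: [{"claw": claw, "travel": [x, y, z], "dr": [ax, ay, az]}, ...]. A call has exactly 5 rows; each row is the pose to reach, as a shift and turn from the pose commanded when the call began; what a row does not reach only later rows make up. A row lasts 1/12 s, in which the tool goes at most 41.7 mm and 7.16 degrees, less where a joint would pass 70% of its speed; a pose out of reach is approached as far as the arm can. A call with a gripper value outside its range is refused whole. The fingers move at their own pace and stop on an object; the grip force is fixed at half the most. Time passes only in rows, so rows that repeat a pose let the fingers close, or fill a call up. It gives the time, the measured TCP pose, the force and the opening at its end, in the units of the state.
- ctrl.get_state(): the state, without advancing time (a new reading comes with each control period).
- ctrl.capture(name): name is "scene" or "top" or "wrist"; returns the picture (400x640x3 uint8, red, green, blue); there is no depth.
- ctrl.camera_info(name): a dict with "fx", "fy", "cx", "cy" (pixels), "R" (3x3) and "t" (3): a world point X has camera coordinates R X + t. Camera axes: x right, y down, z forward; pixel columns grow to the right and rows downward; lengths in m; the calibration is good to about 2 mm. A picture is of the moment at which its call begins: read the wrist's pose just before it. camera_info takes no time and is no camera call; for the wrist camera it gives the pose at the moment of the call.
- ctrl.finish_job(): hands the job in, once; it reports no verdict.
The state is a dict: "clock": time; "joint_positions": joint angles; "qvel": joint speeds; "joint_efforts": joint torques, N m; "eef_pos": TCP position; "tool_rot": TCP orientation; "contact_force": force on the tool from outside, world axes, zero at the start; "ft_torque": the same for the moment, N m; "opening": finger opening in m.
Only numpy, scipy, OpenCV 4.12 (cv2) and the standard library are available. Lean on these libraries where they do the work, as an engineer would, in place of code of your own. Each camera call takes 0.05 s, during which the arm holds its last target.

## Working session

There is one attempt and no reset: what is moved stays moved. The work goes in short steps, Python scripts to look and compute and a tool call to move; the robot and the scene stay as the last step left them, time stands still between calls to the robot, and variables do not carry over. Pictures are saved under pics/ and viewed, and the job is handed in when it is done.

Besides the shell and the picture viewer there is one more tool, called after "Emit:" as name([rows], argument=value, ...), one row to a line, values as JSON. step_arm: Moves the arm, as the interface text tells. Its arguments: {"type":"object","properties":{"moves":{"type":"array"}},"required":["moves"]}

```bash
ls; mkdir -p pics
python3 - <<'E'
from plant import ctrl
import cv2
s=ctrl.get_state(); print(s); print(ctrl.grip_point_offset)
for n in("scene","top","wrist"):
    print(n,ctrl.camera_info(n))
    cv2.imwrite(f"pics/{n}0.png",ctrl.capture(n)[:,:,::-1])
E
```

```text
pics
{'clock': 0.0, 'joint_positions': array([-1.29890443,  0.32185918, -0.07010458,  1.45167476,  0.02261683,
        1.37081225, -0.0569065 ]), 'qvel': array([ 0.00206402,  0.00021597, -0.00107235, -0.00108946,  0.00014924,
        0.00101652, -0.00028956]), 'joint_efforts': array([-4.48854435e-04, -4.91285455e+01, -4.04097615e-01, -3.12529778e+01,
       -6.39441842e-02,  4.39861254e-02,  1.96945653e-04]), 'eef_pos': array([0.16561447, 0.62796692, 0.22143832]), 'tool_rot': array([-3.13962972e+00,  1.09045102e-04,  2.88384713e+00]), 'contact_force': array([-0.18232328,  0.1483189 ,  0.86634282]), 'ft_torque': array([-0.03255304,  0.05140475, -0.01031634]), 'opening': 0.08680791329954293}
0.0187
scene {'fx': 362.30235909912426, 'fy': 362.30235909912426, 'cx': 319.95434359734185, 'cy': 200.3340381801181, 'R': array([[-0.84735485, -0.53092321,  0.01050203],
       [-0.46769094,  0.73677733, -0.48828716],
       [ 0.25150533, -0.4186642 , -0.87261982]]), 't': array([0.4241328 , 0.34218447, 0.98259304])}
top {'fx': 360.8324472087442, 'fy': 360.8324472087442, 'cx': 325.70197209386515, 'cy': 199.94521898136261, 'R': array([[-0.01373774, -0.99964046, -0.02302676],
       [-0.99059878,  0.01674098, -0.13577113],
       [ 0.13610781,  0.02094509, -0.9904726 ]]), 't': array([-0.02546834,  0.54209836,  1.30057047])}
wrist {'fx': 344.402735123506, 'fy': 344.402735123506, 'cx': 318.84767203680394, 'cy': 196.67704437985128, 'R': array([[ 0.25494967,  0.96695361, -0.00117131],
       [ 0.93743419, -0.24686911,  0.24550514],
       [ 0.23710292, -0.06368948, -0.96939458]]), 't': array([-0.6499742 , -0.02978394,  0.38922373])}
```

View pics/scene0.png

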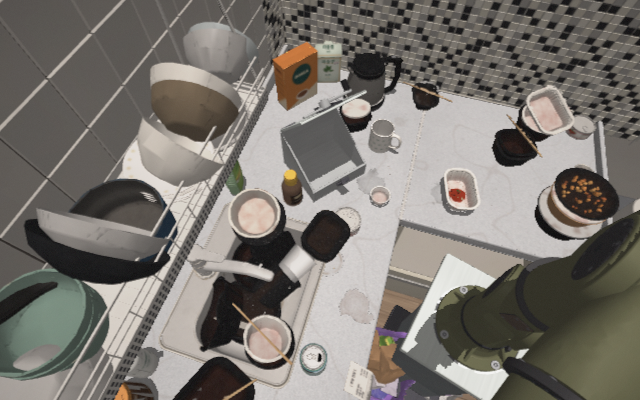

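View pics/top0.png

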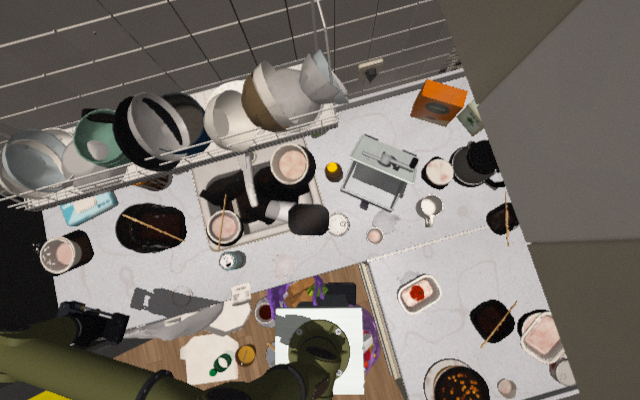

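View pics/wrist0.png

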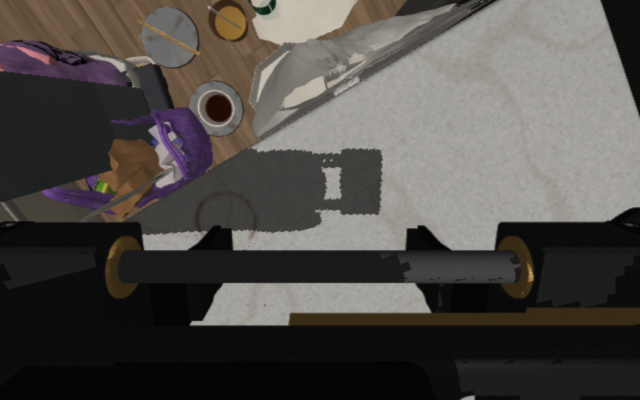

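Run:
```python
import cv2
a=cv2.imread("pics/scene0.png")[80:240,260:420]; cv2.imwrite("pics/sc0.png",cv2.resize(a,(800,800))[:600*2][:800])
cv2.imwrite("pics/sc0.png",cv2.resize(cv2.imread("pics/scene0.png")[85:235,250:450],(800,600),interpolation=cv2.INTER_CUBIC))
cv2.imwrite("pics/tc0.png",cv2.resize(cv2.imread("pics/top0.png")[120:255,290:470],(800,600),interpolation=cv2.INTER_CUBIC))
```

```text
(no output)
```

View pics/sc0.png

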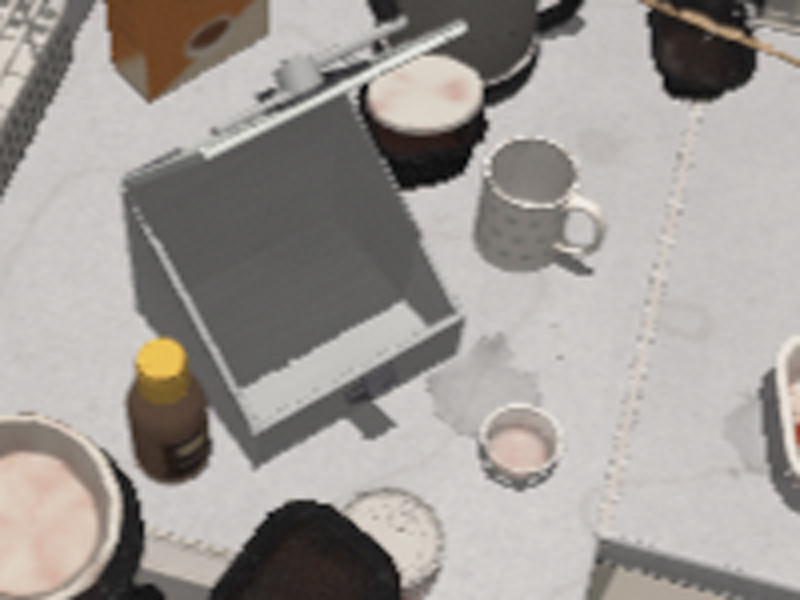

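View pics/tc0.png

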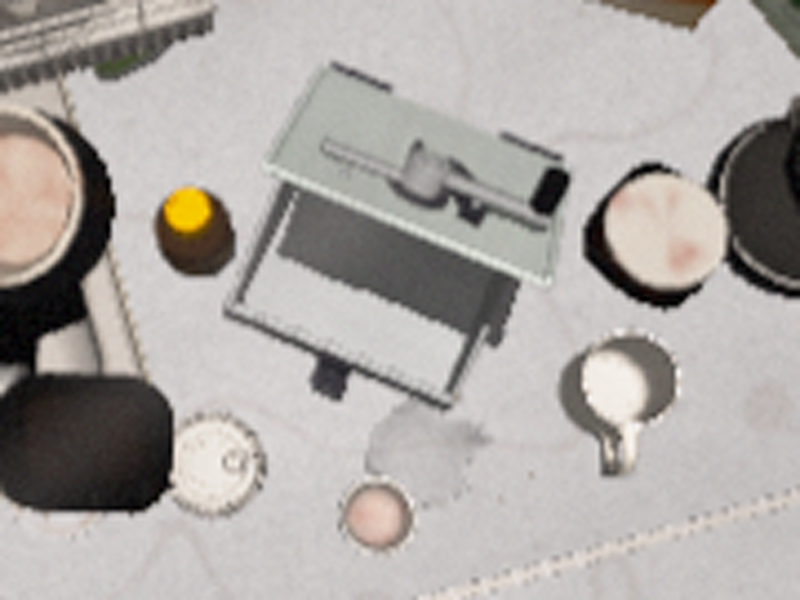

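```bash
cat > h.py <<'E'
import numpy as np
from plant import ctrl
def ray(n,uv,ci=None):
    c=ci or ctrl.camera_info(n); R=np.array(c['R']);t=np.array(c['t'])
    d=R.T@np.array([(uv[0]-c['cx'])/c['fx'],(uv[1]-c['cy'])/c['fy'],1]); o=-R.T@t
    return o,d/np.linalg.norm(d)
def onz(n,uv,z,ci=None):
    o,d=ray(n,uv,ci); return o+d*(z-o[2])/d[2]
def tri(a,b):
    A=[];B=[]
    for n,uv in(a,b):
        o,d=ray(n,uv);P=np.eye(3)-np.outer(d,d);A.append(P);B.append(P@o)
    x=np.linalg.lstsq(np.vstack(A),np.hstack(B),rcond=None)[0]
    return x,[round(1e3*np.linalg.norm(P@x-b),1) for P,b in zip(A,B)]
def S(u,v):return ("scene",(250+u/4-.375,85+v/4-.375))
def T(u,v):return ("top",(290+u*.225-.39,120+v*.225-.39))
E
python3 - <<'E'
from h import *
np.set_printoptions(precision=4,suppress=True)
for nm,s,t,z in [("FL",S(255,432),T(224,312),.06),("FR",S(463,320),T(452,404),.06),("lidL",S(205,152),T(268,165),None),("lidR",S(465,25),T(552,280),None),
 ("cup",S(520,440),T(377,515),.035),("tin",S(392,538),T(215,463),.04),("bottle",S(162,357),T(187,209),.154),("mug",S(531,170),T(630,375),.093)]:
    print(nm,tri(s,t), *( [onz(*s,z),onz(*t,z)] if z else []))
E
```

```text
FL (array([ 0.5763, -0.0862,  0.0655]), [np.float64(2.4), np.float64(2.4)]) [ 0.5805 -0.0883  0.06  ] [ 0.5749 -0.087   0.06  ]
FR (array([ 0.4971, -0.272 ,  0.0515]), [np.float64(0.3), np.float64(0.3)]) [ 0.4955 -0.2662  0.06  ] [ 0.4959 -0.2707  0.06  ]
lidL (array([ 0.6303, -0.1126,  0.3243]), [np.float64(1.0), np.float64(1.0)])
lidR (array([ 0.5477, -0.2967,  0.3241]), [np.float64(1.0), np.float64(1.0)])
cup (array([ 0.4088, -0.2104,  0.0284]), [np.float64(0.6), np.float64(0.6)]) [ 0.4085 -0.2064  0.035 ] [ 0.4079 -0.2098  0.035 ]
tin (array([ 0.4518, -0.0779,  0.0344]), [np.float64(1.0), np.float64(1.0)]) [ 0.4499 -0.0755  0.04  ] [ 0.4524 -0.0776  0.04  ]
bottle (array([ 0.6397, -0.0584,  0.1546]), [np.float64(0.3), np.float64(0.3)]) [ 0.6397 -0.0588  0.154 ] [ 0.6401 -0.0583  0.154 ]
mug (array([ 0.5129, -0.4067,  0.093 ]), [np.float64(0.4), np.float64(0.4)]) [ 0.5125 -0.4068  0.093 ] [ 0.5133 -0.4066  0.093 ]
```

Emit:
step_arm([
  {"claw": 100,"travel": [28,-24,14],"dr": [0,0,-2]},
  {"claw": 100,"travel": [56,-48,28],"dr": [0,0,-4]},
  {"claw": 100,"travel": [84,-72,42],"dr": [0,0,-6]},
  {"claw": 100,"travel": [112,-98,56],"dr": [0,0,-8]},
  {"claw": 100,"travel": [140,-125,70],"dr": [0,0,-8]},
])

```text
clock: 0.57
eef_pos: [0.3066, 0.5022, 0.2928]
tool_rot: [-3.141, -0.0, 2.743]
contact_force: [0.7, 0.2, -0.3]
opening: 0.0873
```

Emit:
step_arm([
  {"claw": 100,"travel": [22,-34,0],"dr": [0,0,0]},
  {"claw": 100,"travel": [44,-68,0],"dr": [0,0,0]},
  {"claw": 100,"travel": [66,-102,0],"dr": [0,0,0]},
  {"claw": 100,"travel": [86,-138,0],"dr": [0,0,0]},
  {"claw": 100,"travel": [100,-176,0],"dr": [0,0,0]},
])

```text
clock: 0.98
eef_pos: [0.4071, 0.3254, 0.2922]
tool_rot: [-3.141, 0.0, 2.743]
contact_force: [0.0, 0.0, -0.1]
opening: 0.0872
```

Emit:
step_arm([
  {"claw": 100,"travel": [10,-39,0],"dr": [0,0,0]},
  {"claw": 100,"travel": [20,-78,0],"dr": [0,0,0]},
  {"claw": 100,"travel": [28,-118,0],"dr": [0,0,0]},
  {"claw": 100,"travel": [32,-158,0],"dr": [0,0,0]},
  {"claw": 100,"travel": [32,-198,0],"dr": [0,0,0]},
])

```text
clock: 1.4
eef_pos: [0.438, 0.1272, 0.2923]
tool_rot: [-3.142, 0.0, 2.743]
contact_force: [0.6, -1.3, 0.8]
opening: 0.0871
```

Emit:
step_arm([
  {"claw": 100,"travel": [0,-39,0],"dr": [0,0,0]},
  {"claw": 100,"travel": [0,-78,0],"dr": [0,0,0]},
  {"claw": 100,"travel": [-5,-118,0],"dr": [0,0,0]},
  {"claw": 100,"travel": [-10,-158,0],"dr": [0,0,0]},
  {"claw": 100,"travel": [-15,-198,0],"dr": [0,0,0]},
])

```text
clock: 1.82
eef_pos: [0.422, -0.0704, 0.2924]
tool_rot: [3.141, -0.0, 2.744]
contact_force: [1.1, 0.1, 0.3]
opening: 0.0869
```

Emit:
step_arm([
  {"claw": 100,"travel": [-3,-30,-5],"dr": [-2.5,-6,0]},
  {"claw": 100,"travel": [-6,-60,-10],"dr": [-5,-12,0]},
  {"claw": 100,"travel": [-10,-90,-20],"dr": [-7.8,-18.4,0]},
  {"claw": 100,"travel": [-13,-120,-30],"dr": [-7.8,-18.4,0]},
  {"claw": 100,"travel": [-15,-140,-40],"dr": [-7.8,-18.4,0]},
])

```text
clock: 2.23
eef_pos: [0.4257, -0.1186, 0.2857]
tool_rot: [3.115, 0.175, 2.746]
contact_force: [-0.7, 0.8, 1.1]
opening: 0.0868
```

Run:
```python
from h import *
import cv2
s=ctrl.get_state(); print(s['joint_positions'].round(3),s['eef_pos'],s['tool_rot'])
np.save("ciw.npy",ctrl.camera_info("wrist"),allow_pickle=True)
cv2.imwrite("pics/wrist1.png",ctrl.capture("wrist")[:,:,::-1])
```

```text
[ 0.175 -0.293  0.024  1.959  0.016  1.299  1.373] [ 0.42573794 -0.11861705  0.28566209] [3.11549651 0.1750695  2.74578037]
```

View pics/wrist1.png

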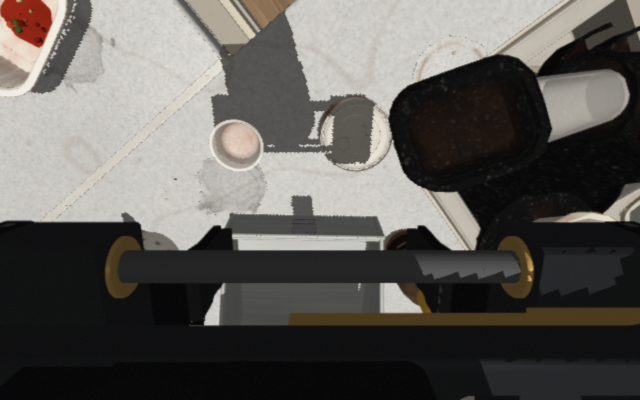

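Emit:
step_arm([
  {"claw": 100,"travel": [0,0,-10],"dr": [0,0,0]},
  {"claw": 100,"travel": [0,0,-30],"dr": [0,0,0]},
  {"claw": 100,"travel": [0,0,-60],"dr": [0,0,0]},
  {"claw": 100,"travel": [0,0,-90],"dr": [0,0,0]},
  {"claw": 100,"travel": [0,0,-110],"dr": [0,0,0]},
])

```text
clock: 2.7
eef_pos: [0.4246, -0.1156, 0.172]
tool_rot: [3.116, 0.168, 2.749]
contact_force: [-0.5, 0.7, 0.3]
opening: 0.087
```

Run:
```python
from h import *
s=ctrl.get_state(); print(s['joint_positions'].round(4),s['eef_pos'],s['tool_rot'])
ci=np.load("ciw.npy",allow_pickle=True).item()
print(onz("wrist",(238,145),.035,ci), onz("wrist",(356,133),.04,ci))
for p in [(233,221),(382,219)]: print(onz("wrist",p,.06,ci))
```

```text
[ 0.1588 -0.2342  0.0358  2.1406  0.0182  1.0649  1.3677] [ 0.42459108 -0.11562579  0.17200331] [3.11576981 0.16830596 2.74941258]
[ 0.40814234 -0.20693149  0.035     ] [ 0.4474461  -0.07313756  0.04      ]
[ 0.48592646 -0.24969186  0.06      ]
[ 0.55543566 -0.08067435  0.06      ]
```

Emit:
step_arm([
  {"claw": 100,"travel": [0,-10,-20],"dr": [0,0,0]},
  {"claw": 100,"travel": [-2,-35,-45],"dr": [0,0,0]},
  {"claw": 100,"travel": [-6,-60,-70],"dr": [0,0,0]},
  {"claw": 100,"travel": [-10,-80,-90],"dr": [-2,-4.6,0]},
  {"claw": 100,"travel": [-11,-95,-100],"dr": [-4.1,-9.6,0]},
])

```text
clock: 3.12
eef_pos: [0.4146, -0.2121, 0.0725]
tool_rot: [3.118, 0.353, 2.75]
contact_force: [0.0, -0.2, -1.4]
opening: 0.0872
```

```bash
cat >> h.py <<'E'
from scipy.spatial.transform import Rotation as Ro
np.set_printoptions(precision=4,suppress=True)
def st():
    s=ctrl.get_state(); R=Ro.from_euler('xyz',s['tool_rot']).as_matrix()
    print('t',round(s['clock'],2),'j',s['joint_positions'].round(3),'p',s['eef_pos'],'F',s['contact_force'].round(1),'open',round(s['opening'],4))
    print('toolz',R[:,2],'jaw',R[:,1],'grasp',s['eef_pos']-.0187*R[:,2])
    return s['eef_pos'],R
E
python3 -c "
from h import *
st()"
```

```text
t 3.12 j [ 0.241 -0.193  0.195  2.361 -0.006  0.618  1.627] p [ 0.4146 -0.2121  0.0725] F [ 0.  -0.2 -1.4] open 0.0872
toolz [ 0.329  -0.1101 -0.9379] jaw [0.3743 0.927  0.0224] grasp [ 0.4085 -0.21    0.09  ]
```

Emit:
step_arm([
  {"claw": 100,"travel": [0,1,-12],"dr": [-1.2,0.5,0]},
  {"claw": 100,"travel": [0,2,-24],"dr": [-1.2,0.5,0]},
  {"claw": 100,"travel": [0,2,-36],"dr": [-1.2,0.5,0]},
  {"claw": 100,"travel": [0,2,-48],"dr": [-1.2,0.5,0]},
  {"claw": 100,"travel": [0,2,-48],"dr": [-1.2,0.5,0]},
])

```text
clock: 3.53
eef_pos: [0.4135, -0.2077, 0.0244]
tool_rot: [3.141, 0.349, 2.759]
contact_force: [-0.6, 0.9, -0.9]
opening: 0.0869
```

```bash
python3 -c "
from h import *
import cv2
st()
cv2.imwrite('pics/w2.png',ctrl.capture('wrist')[:,:,::-1])
cv2.imwrite('pics/s2.png',cv2.resize(ctrl.capture('scene')[125:245,300:460,::-1],(800,600),interpolation=2))"
```

```text
t 3.53 j [ 0.24  -0.103  0.173  2.406  0.012  0.488  1.594] p [ 0.4135 -0.2077  0.0244] F [-0.6  0.9 -0.9] open 0.0869
toolz [ 0.3171 -0.127  -0.9398] jaw [0.373  0.9278 0.0005] grasp [ 0.4076 -0.2053  0.042 ]
```

View pics/w2.png

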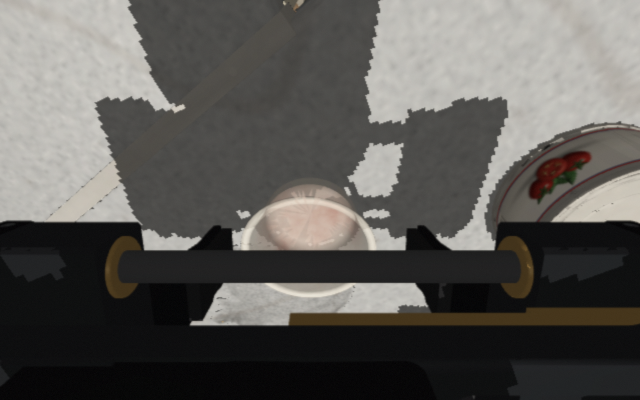

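View pics/s2.png

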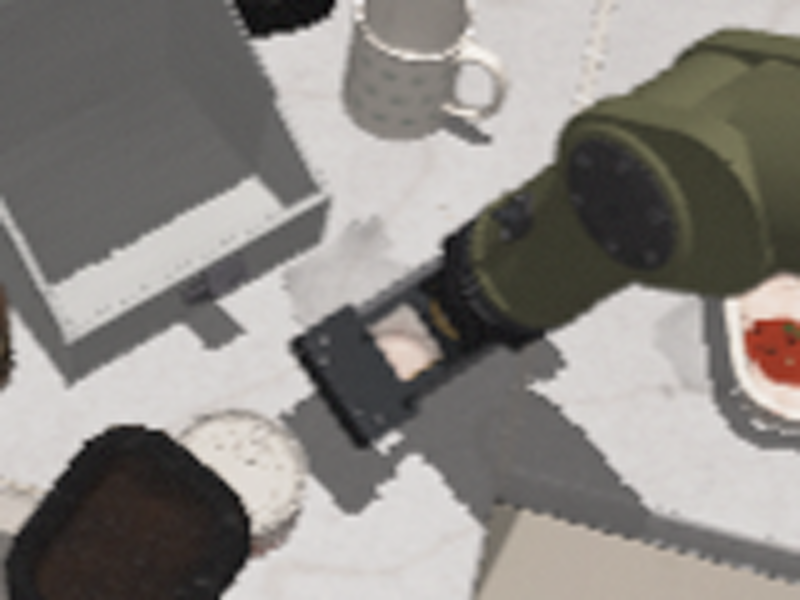

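Emit:
step_arm([
  {"claw": 90,"travel": [-1.5,-4,0],"dr": [0,0,0]},
  {"claw": 80,"travel": [-1.5,-4,0],"dr": [0,0,0]},
  {"claw": 70,"travel": [-1.5,-4,0],"dr": [0,0,0]},
  {"claw": 60,"travel": [-1.5,-4,0],"dr": [0,0,0]},
  {"claw": 55,"travel": [-1.5,-4,0],"dr": [0,0,0]},
])

```text
clock: 4.05
eef_pos: [0.4136, -0.2151, 0.0279]
tool_rot: [3.141, 0.356, 2.754]
contact_force: [-0.4, 0.9, 1.7]
opening: 0.0614
```

Emit:
step_arm([
  {"claw": 55,"travel": [0,0,0],"dr": [0,0,0]},
  {"claw": 55,"travel": [0,0,0],"dr": [0,0,0]},
  {"claw": 55,"travel": [0,0,10],"dr": [0,0,0]},
  {"claw": 55,"travel": [0,0,25],"dr": [0,0,0]},
  {"claw": 55,"travel": [0,0,40],"dr": [0,0,0]},
])

```text
clock: 4.47
eef_pos: [0.4124, -0.2148, 0.0671]
tool_rot: [-3.142, 0.353, 2.755]
contact_force: [0.8, 0.6, -0.9]
opening: 0.0609
```

```bash
python3 -c "
from h import *
import cv2
st()
cv2.imwrite('pics/w3.png',ctrl.capture('wrist')[:,:,::-1])"
```

```text
t 4.47 j [ 0.259 -0.185  0.166  2.368  0.029  0.603  1.591] p [ 0.4124 -0.2148  0.0671] F [ 0.8  0.6 -0.9] open 0.0609
toolz [ 0.32   -0.1304 -0.9384] jaw [ 0.3774  0.926  -0.    ] grasp [ 0.4064 -0.2124  0.0847]
```

View pics/w3.png

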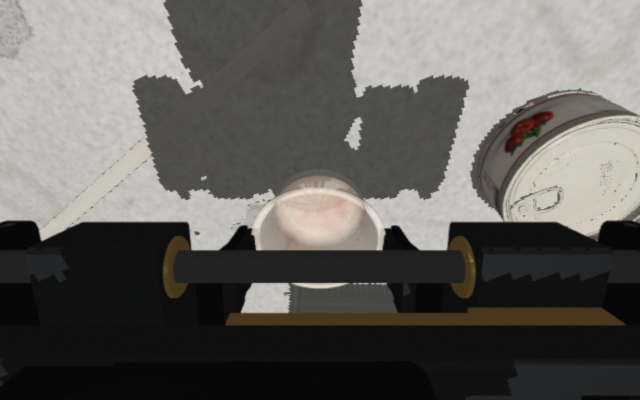

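Emit:
step_arm([
  {"claw": 55,"travel": [5,0,25],"dr": [0,0,0]},
  {"claw": 55,"travel": [15,1,50],"dr": [0,0,0]},
  {"claw": 55,"travel": [30,2,75],"dr": [0,0,0]},
  {"claw": 55,"travel": [55,4,85],"dr": [0,0,0]},
  {"claw": 55,"travel": [80,6,85],"dr": [0,0,0]},
])

```text
clock: 4.93
eef_pos: [0.4961, -0.21, 0.156]
tool_rot: [3.141, 0.361, 2.753]
contact_force: [0.5, 0.1, 0.4]
opening: 0.0611
```

Emit:
step_arm([
  {"claw": 55,"travel": [20,2,0],"dr": [0,0,0]},
  {"claw": 55,"travel": [40,3,0],"dr": [0,0,0]},
  {"claw": 55,"travel": [60,4,0],"dr": [0,0,0]},
  {"claw": 55,"travel": [60,4,0],"dr": [0,0,0]},
  {"claw": 55,"travel": [60,4,0],"dr": [0,0,0]},
])

```text
clock: 5.35
eef_pos: [0.5534, -0.2046, 0.1513]
tool_rot: [-3.141, 0.353, 2.756]
contact_force: [-0.3, -0.5, -1.0]
opening: 0.0609
```

```bash
python3 -c "
from h import *
import cv2
st()
cv2.imwrite('pics/w4.png',ctrl.capture('wrist')[:,:,::-1])
cv2.imwrite('pics/t4.png',cv2.resize(ctrl.capture('top')[120:255,290:470,::-1],(800,600),interpolation=2))
cv2.imwrite('pics/s4.png',cv2.resize(ctrl.capture('scene')[85:235,250:450,::-1],(800,600),interpolation=2))"
```

```text
t 5.35 j [ 0.208 -0.006  0.079  2.02   0.049  0.777  1.444] p [ 0.5534 -0.2046  0.1513] F [-0.3 -0.5 -1. ] open 0.0609
toolz [ 0.3203 -0.1303 -0.9383] jaw [ 0.3764  0.9265 -0.0002] grasp [ 0.5474 -0.2022  0.1688]
```

View pics/w4.png

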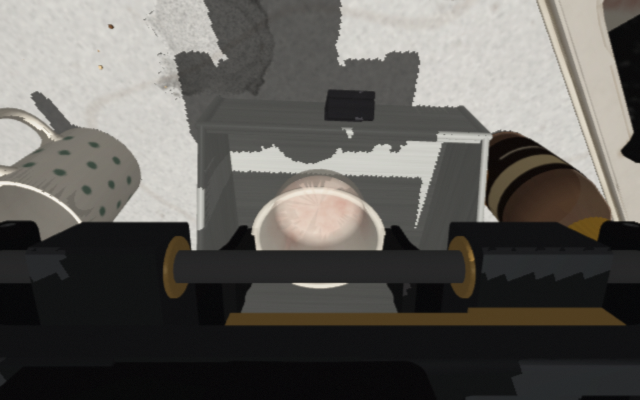

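View pics/s4.png

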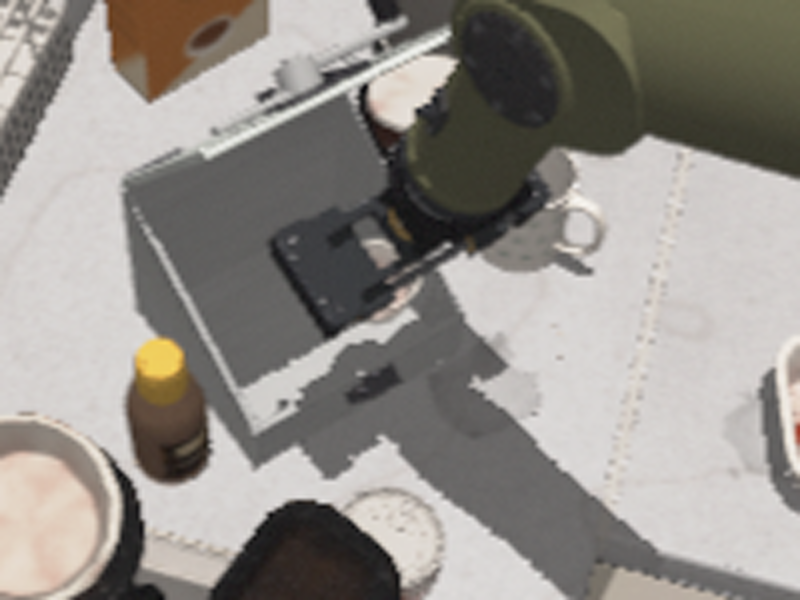

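View pics/t4.png

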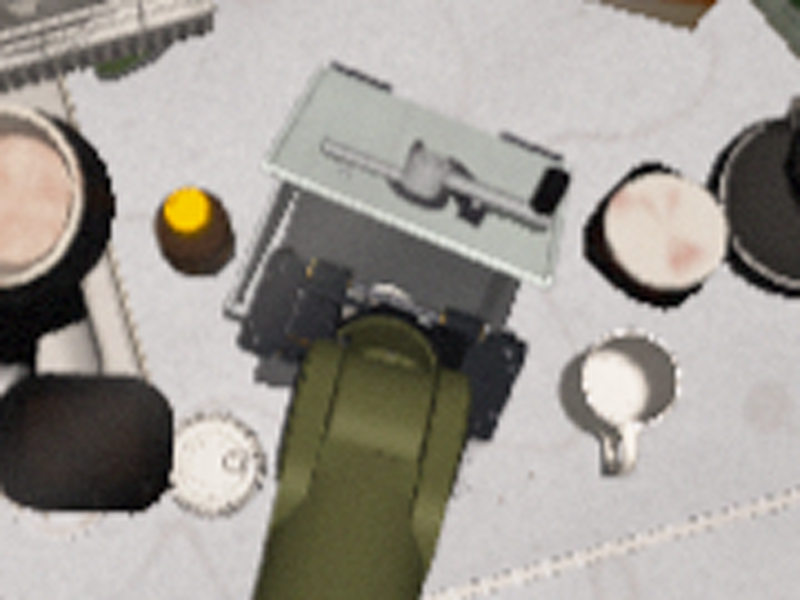

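Emit:
step_arm([
  {"claw": 55,"travel": [20,8,-10],"dr": [0,0,0]},
  {"claw": 55,"travel": [35,4,-30],"dr": [0,0,0]},
  {"claw": 55,"travel": [41,2,-55],"dr": [0,0,0]},
  {"claw": 55,"travel": [41,2,-80],"dr": [0,0,0]},
  {"claw": 55,"travel": [41,2,-95],"dr": [0,0,0]},
])

```text
clock: 5.92
eef_pos: [0.5922, -0.203, 0.0546]
tool_rot: [-3.141, 0.351, 2.754]
contact_force: [-1.0, 0.6, -1.0]
opening: 0.0609
```

Emit:
step_arm([
  {"claw": 55,"travel": [0,0,-5],"dr": [0,0,0]},
  {"claw": 55,"travel": [0,0,-10],"dr": [0,0,0]},
  {"claw": 55,"travel": [0,0,-14],"dr": [0,0,0]},
  {"claw": 55,"travel": [0,0,-17],"dr": [0,0,0]},
  {"claw": 55,"travel": [0,0,-17],"dr": [0,0,0]},
])

```text
clock: 6.33
eef_pos: [0.5946, -0.2031, 0.041]
tool_rot: [3.141, 0.356, 2.755]
contact_force: [0.8, -0.0, -0.9]
opening: 0.0607
```

```bash
python3 -c "
from h import *
import cv2
st()
cv2.imwrite('pics/w5.png',ctrl.capture('wrist')[:,:,::-1])
cv2.imwrite('pics/s5.png',cv2.resize(ctrl.capture('scene')[85:235,250:450,::-1],(800,600),interpolation=2))"
```

```text
t 6.33 j [0.197 0.211 0.07  2.035 0.054 0.543 1.406] p [ 0.5946 -0.2031  0.041 ] F [ 0.8 -0.  -0.9] open 0.0607
toolz [ 0.3227 -0.1311 -0.9374] jaw [0.3773 0.9261 0.0004] grasp [ 0.5885 -0.2007  0.0585]
```

View pics/w5.png

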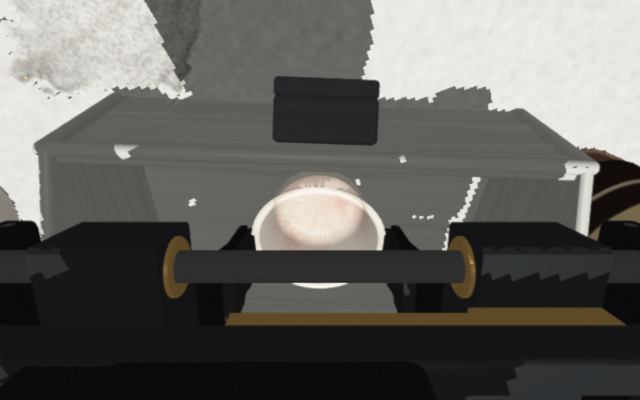

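View pics/s5.png

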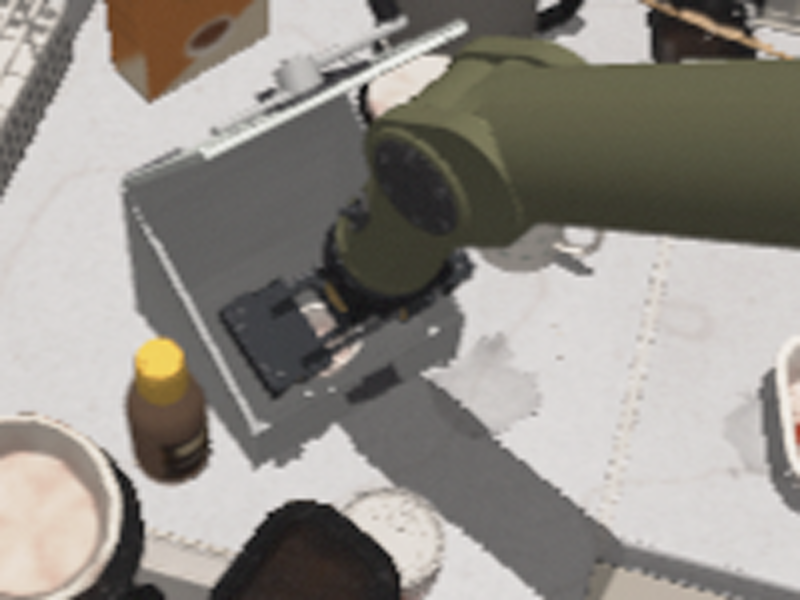

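Emit:
step_arm([
  {"claw": 55,"travel": [0,0,-2],"dr": [0,0,0]},
  {"claw": 55,"travel": [0,0,-4],"dr": [0,0,0]},
  {"claw": 55,"travel": [0,0,-5],"dr": [0,0,0]},
  {"claw": 55,"travel": [0,0,-5],"dr": [0,0,0]},
  {"claw": 55,"travel": [0,0,-5],"dr": [0,0,0]},
])

```text
clock: 6.85
eef_pos: [0.5943, -0.2029, 0.0353]
tool_rot: [3.141, 0.355, 2.755]
contact_force: [0.9, 0.5, -0.8]
opening: 0.0611
```

Emit:
step_arm([
  {"claw": 55,"travel": [0,0,-1],"dr": [0,0,0]},
  {"claw": 55,"travel": [0,0,-2],"dr": [0,0,0]},
  {"claw": 55,"travel": [0,0,-2],"dr": [0,0,0]},
  {"claw": 55,"travel": [0,0,-2],"dr": [0,0,0]},
  {"claw": 55,"travel": [0,0,-2],"dr": [0,0,0]},
])

```text
clock: 7.27
eef_pos: [0.5947, -0.203, 0.0339]
tool_rot: [3.141, 0.356, 2.755]
contact_force: [-2.3, 0.8, 4.2]
opening: 0.0608
```

Emit:
step_arm([
  {"claw": 75,"travel": [0,0,0],"dr": [0,0,0]},
  {"claw": 85,"travel": [0,0,0],"dr": [0,0,0]},
  {"claw": 100,"travel": [0,0,0],"dr": [0,0,0]},
  {"claw": 100,"travel": [0,0,0],"dr": [0,0,0]},
  {"claw": 100,"travel": [0,0,0],"dr": [0,0,0]},
])

```text
clock: 7.68
eef_pos: [0.5941, -0.2028, 0.033]
tool_rot: [3.141, 0.354, 2.755]
contact_force: [-0.1, -0.2, -0.1]
opening: 0.0831
```

```bash
python3 -c "
from h import *
import cv2
st()
cv2.imwrite('pics/w6.png',ctrl.capture('wrist')[:,:,::-1])"
```

```text
t 7.68 j [0.197 0.223 0.07  2.04  0.054 0.528 1.405] p [ 0.5941 -0.2028  0.033 ] F [-0.1 -0.2 -0.1] open 0.0831
toolz [ 0.3213 -0.1306 -0.9379] jaw [0.377  0.9262 0.0002] grasp [ 0.5881 -0.2003  0.0505]
```

View pics/w6.png

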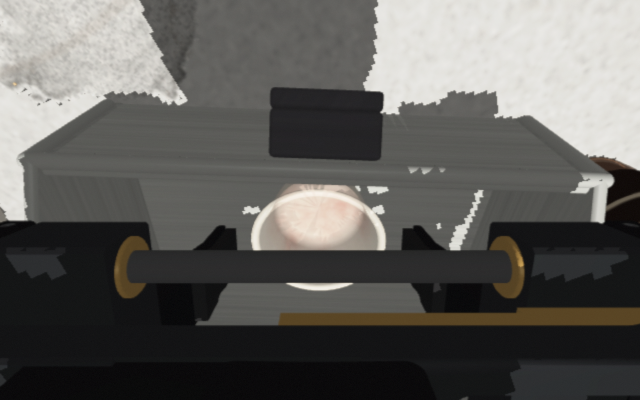

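Emit:
step_arm([
  {"claw": 100,"travel": [0,0,20],"dr": [0,0,0]},
  {"claw": 100,"travel": [0,0,50],"dr": [0,0,0]},
  {"claw": 100,"travel": [-10,0,80],"dr": [0,0,0]},
  {"claw": 100,"travel": [-30,6,110],"dr": [0,0,0]},
  {"claw": 100,"travel": [-60,14,125],"dr": [0,0,0]},
])

```text
clock: 8.15
eef_pos: [0.5372, -0.1897, 0.1631]
tool_rot: [3.14, 0.362, 2.755]
contact_force: [0.9, -0.1, 2.2]
opening: 0.0871
```

Emit:
step_arm([
  {"claw": 70,"travel": [-35,16,10],"dr": [0,0,0]},
  {"claw": 40,"travel": [-65,30,30],"dr": [2,5,0]},
  {"claw": 0,"travel": [-75,35,65],"dr": [4,10,0]},
  {"claw": 0,"travel": [-75,35,100],"dr": [6,15,0]},
  {"claw": 0,"travel": [-75,35,130],"dr": [8,19,0]},
])

```text
clock: 8.57
eef_pos: [0.4592, -0.1533, 0.2918]
tool_rot: [3.136, -0.005, 2.755]
contact_force: [0.3, -0.3, -0.3]
opening: 0.0613
```

```bash
python3 -c "
from h import *
import cv2
st()
cv2.imwrite('pics/s7.png',cv2.resize(ctrl.capture('scene')[85:235,250:450,::-1],(800,600),interpolation=2))
cv2.imwrite('pics/t7.png',cv2.resize(ctrl.capture('top')[120:255,290:470,::-1],(800,600),interpolation=2))"
```

```text
t 8.57 j [ 0.187 -0.056  0.081  1.736 -0.002  1.466  1.453] p [ 0.4592 -0.1533  0.2918] F [ 0.3 -0.3 -0.3] open 0.0613
toolz [-0.003   0.0071 -1.    ] jaw [0.3767 0.9263 0.0054] grasp [ 0.4593 -0.1534  0.3105]
```

View pics/s7.png

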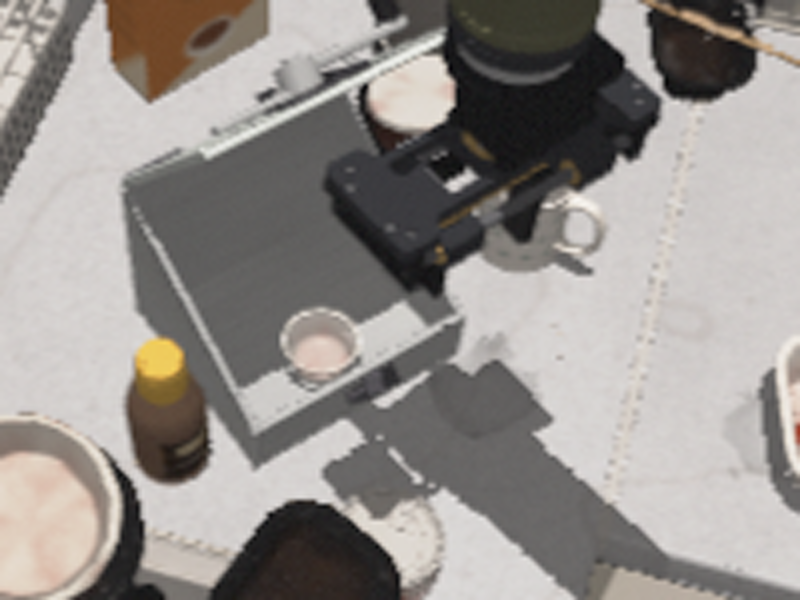

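View pics/t7.png

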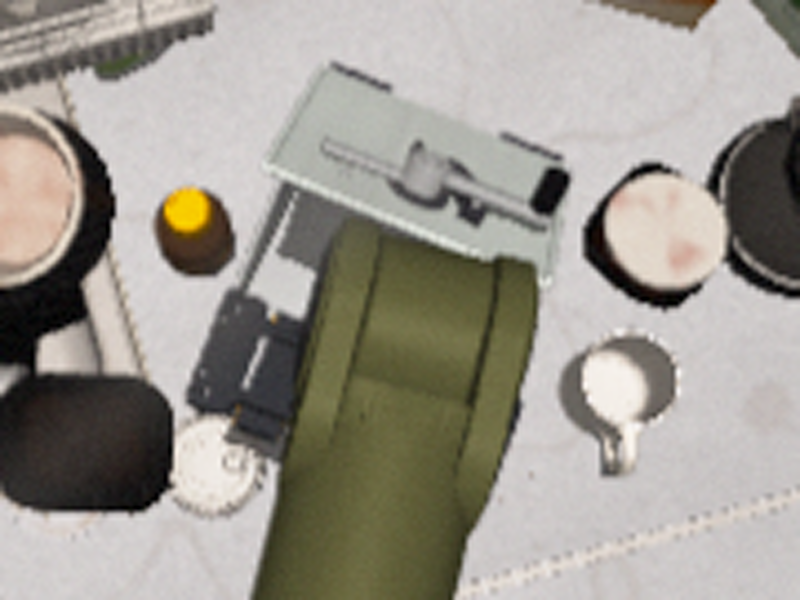

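```bash
cat >> h.py <<'E'
O=np.array([.619,-.2137,0]);XC=np.array([.917,-.4,0]);XC/=np.linalg.norm(XC);YC=np.array([-XC[1],XC[0],0])
def W(x,y,z): return O+XC*x/1e3+YC*y/1e3+np.array([0,0,z/1e3])
def C(p): d=np.array(p)-O; return np.array([d@XC,d@YC,d[2]])*1e3
E
python3 -c "
from h import *
p,R=st(); print(C(p))
for y in (-10,):
  for x,z in((-30,365),(12,365),(8,318)): print(x,z,((W(x,y,z)-p)*1e3).round(0))
prev=None
for a in (53,43,33,23,13,3,-7,-15,-22,-27,-30):
  s,c=np.sin(np.radians(a)),np.cos(np.radians(a)); sg=9.5*np.clip(a/10,-1,1)
  x,z=90-185*c+6*s+sg,164+185*s+6*c
  w=W(x,-10,z); print(a,round(x),round(z),w.round(3))
"
```

```text
t 8.67 j [ 0.188 -0.053  0.082  1.729 -0.001  1.462  1.452] p [ 0.4634 -0.1554  0.2937] F [ 0.8 -0.6 -0.4] open 0.0533
toolz [ 0.0043  0.0042 -1.    ] jaw [0.3785 0.9256 0.0055] grasp [ 0.4633 -0.1555  0.3124]
[-165.9272   -8.827   293.6518]
-30 365 [124. -55.  71.]
12 365 [163. -72.  71.]
8 318 [159. -71.  24.]
53 -7 315 [ 0.609 -0.22   0.315]
43 -32 295 [ 0.586 -0.21   0.295]
33 -52 270 [ 0.567 -0.202  0.27 ]
23 -68 242 [ 0.552 -0.195  0.242]
13 -79 211 [ 0.542 -0.191  0.211]
3 -92 180 [ 0.531 -0.186  0.18 ]
-7 -101 147 [ 0.522 -0.182  0.147]
-15 -100 122 [ 0.524 -0.183  0.122]
-22 -93 100 [ 0.53  -0.186  0.1  ]
-27 -87 85 [ 0.535 -0.188  0.085]
-30 -83 77 [ 0.539 -0.19   0.077]
```

Emit:
step_arm([
  {"claw": 0,"travel": [10,-10,35],"dr": [0,0,0]},
  {"claw": 0,"travel": [30,-28,68],"dr": [0,0,0]},
  {"claw": 0,"travel": [63,-48,75],"dr": [0,0,0]},
  {"claw": 0,"travel": [98,-66,75],"dr": [0,0,0]},
  {"claw": 0,"travel": [130,-84,75],"dr": [0,0,0]},
])

```text
clock: 9.08
eef_pos: [0.591, -0.2388, 0.3639]
tool_rot: [3.137, -0.003, 2.754]
contact_force: [-0.5, 0.7, -0.0]
opening: 0.0202
```

Emit:
step_arm([
  {"claw": 0,"travel": [20,-8,0],"dr": [0,0,0]},
  {"claw": 0,"travel": [33,-13,0],"dr": [0,0,0]},
  {"claw": 0,"travel": [33,-13,-15],"dr": [0,0,0]},
  {"claw": 0,"travel": [33,-13,-35],"dr": [0,0,0]},
  {"claw": 0,"travel": [33,-13,-40],"dr": [0,0,0]},
])

```text
clock: 9.5
eef_pos: [0.6213, -0.2505, 0.3187]
tool_rot: [3.138, -0.011, 2.754]
contact_force: [-0.3, -0.4, -0.1]
opening: 0.0006
```

```bash
python3 -c "
from h import *
import cv2
p,R=st(); print(C(p))
cv2.imwrite('pics/s8.png',cv2.resize(ctrl.capture('scene')[55:205,230:430,::-1],(800,600),interpolation=2))"
```

```text
t 9.5 j [ 0.243  0.35   0.144  1.229 -0.053  1.578  1.562] p [ 0.6213 -0.2505  0.3187] F [-0.3 -0.4 -0.1] open 0.0006
toolz [-0.0088  0.0079 -0.9999] jaw [0.378  0.9258 0.004 ] grasp [ 0.6215 -0.2507  0.3374]
[ 16.8265 -32.8326 318.6924]
```

View pics/s8.png

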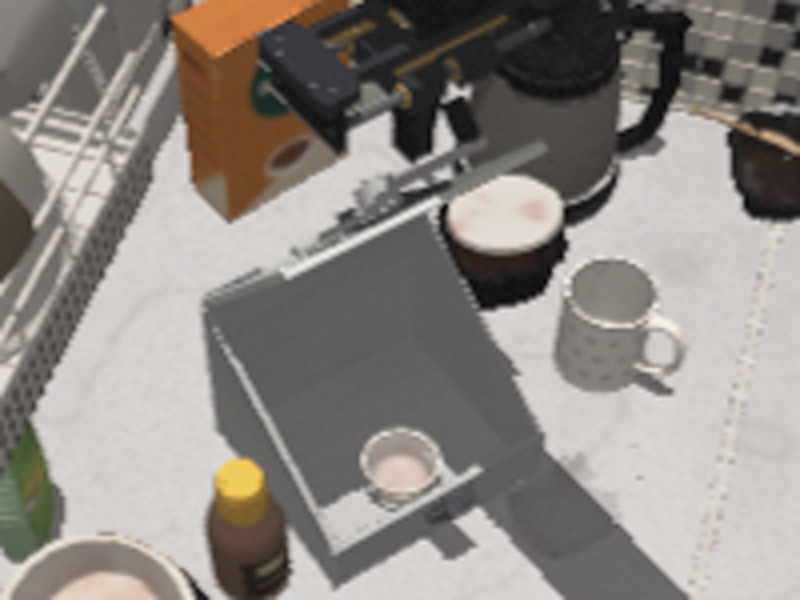

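Emit:
step_arm([
  {"claw": 0,"travel": [-12,5,0],"dr": [0,0,0]},
  {"claw": 0,"travel": [-22,10,-4],"dr": [0,0,0]},
  {"claw": 0,"travel": [-34,15,-13],"dr": [0,0,0]},
  {"claw": 0,"travel": [-45,20,-24],"dr": [0,0,0]},
  {"claw": 0,"travel": [-54,24,-36],"dr": [0,0,0]},
])

```text
clock: 9.97
eef_pos: [0.5684, -0.2267, 0.289]
tool_rot: [3.137, -0.001, 2.754]
contact_force: [0.6, -0.1, 2.0]
opening: 0.0002
```

```bash
python3 -c "
from h import *
import cv2
p,R=st(); print(C(p))
cv2.imwrite('pics/s9.png',cv2.resize(ctrl.capture('scene')[55:205,230:430,::-1],(800,600),interpolation=2))"
```

```text
t 9.97 j [ 0.227  0.216  0.135  1.452 -0.034  1.476  1.545] p [ 0.5684 -0.2267  0.289 ] F [ 0.6 -0.1  2. ] open 0.0002
toolz [ 0.0008  0.005  -1.    ] jaw [0.3777 0.9259 0.0049] grasp [ 0.5684 -0.2268  0.3077]
[-41.1811 -32.1756 289.0272]
```

View pics/s9.png

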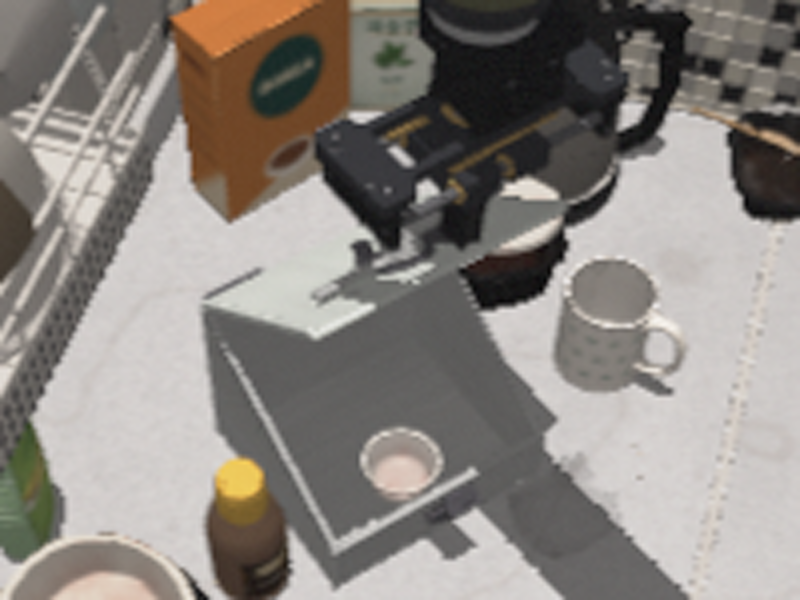

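Emit:
step_arm([
  {"claw": 0,"travel": [-9,4,-13],"dr": [0,0,0]},
  {"claw": 0,"travel": [-16,7,-27],"dr": [0,0,0]},
  {"claw": 0,"travel": [-24,10,-41],"dr": [0,0,0]},
  {"claw": 0,"travel": [-29,13,-56],"dr": [0,0,0]},
  {"claw": 0,"travel": [-34,15,-72],"dr": [0,0,0]},
])

```text
clock: 10.43
eef_pos: [0.5348, -0.2119, 0.2166]
tool_rot: [3.137, -0.002, 2.754]
contact_force: [-1.1, 0.2, 0.4]
opening: 0.0003
```

```bash
python3 -c "
from h import *
p,R=st(); print(C(p))"
```

```text
t 10.43 j [ 0.222  0.165  0.126  1.655 -0.026  1.325  1.536] p [ 0.5348 -0.2119  0.2166] F [-1.1  0.2  0.4] open 0.0003
toolz [-0.0003  0.0053 -1.    ] jaw [0.3778 0.9259 0.0048] grasp [ 0.5348 -0.212   0.2353]
[-77.9048 -32.0687 216.5917]
```

Emit:
step_arm([
  {"claw": 0,"travel": [-5,2,-15],"dr": [0,0,0]},
  {"claw": 0,"travel": [-11,5,-31],"dr": [0,0,0]},
  {"claw": 0,"travel": [-15,7,-48],"dr": [0,0,0]},
  {"claw": 0,"travel": [-18,8,-64],"dr": [0,0,0]},
  {"claw": 0,"travel": [-18,8,-77],"dr": [0,0,0]},
])

```text
clock: 10.85
eef_pos: [0.5164, -0.204, 0.1386]
tool_rot: [3.137, -0.004, 2.754]
contact_force: [0.8, 0.4, 0.7]
opening: 0.0003
```

```bash
python3 -c "
from h import *
import cv2
p,R=st(); print(C(p))
cv2.imwrite('pics/s10.png',cv2.resize(ctrl.capture('scene')[55:205,230:430,::-1],(800,600),interpolation=2))"
```

```text
t 10.85 j [ 0.223  0.18   0.121  1.798 -0.029  1.168  1.536] p [ 0.5164 -0.204   0.1386] F [0.8 0.4 0.7] open 0.0003
toolz [-0.0018  0.0057 -1.    ] jaw [0.3779 0.9258 0.0046] grasp [ 0.5165 -0.2041  0.1573]
[-97.9119 -32.085  138.6158]
```

View pics/s10.png

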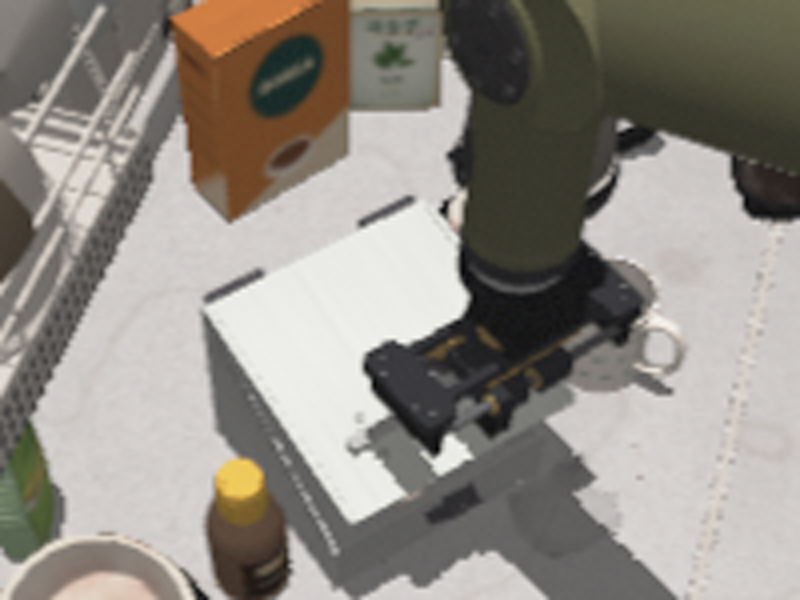

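Emit:
step_arm([
  {"claw": 0,"travel": [0,0,-14],"dr": [0,0,0]},
  {"claw": 0,"travel": [2,-1,-27],"dr": [0,0,0]},
  {"claw": 0,"travel": [5,-2,-36],"dr": [0,0,0]},
  {"claw": 0,"travel": [7,-3,-44],"dr": [0,0,0]},
  {"claw": 0,"travel": [9,-4,-50],"dr": [0,0,0]},
])

```text
clock: 11.32
eef_pos: [0.5258, -0.2081, 0.0878]
tool_rot: [3.137, -0.005, 2.754]
contact_force: [-0.1, 0.1, 0.8]
opening: 0.0004
```

Emit:
step_arm([
  {"claw": 0,"travel": [1,0,-3],"dr": [0,0,0]},
  {"claw": 0,"travel": [2,-1,-5],"dr": [0,0,0]},
  {"claw": 0,"travel": [2,-1,-7],"dr": [0,0,0]},
  {"claw": 0,"travel": [3,-1,-8],"dr": [0,0,0]},
  {"claw": 0,"travel": [3,-1,-8],"dr": [0,0,0]},
])

```text
clock: 11.73
eef_pos: [0.5283, -0.209, 0.0804]
tool_rot: [3.137, -0.005, 2.754]
contact_force: [-0.6, 0.6, 0.5]
opening: 0.0003
```

```bash
python3 -c "
from h import *
import cv2
p,R=st(); print(C(p))
cv2.imwrite('pics/s11.png',cv2.resize(ctrl.capture('scene')[85:235,250:450,::-1],(800,600),interpolation=2))"
```

```text
t 11.73 j [ 0.228  0.264  0.12   1.823 -0.041  1.062  1.547] p [ 0.5283 -0.209   0.0804] F [-0.6  0.6  0.5] open 0.0003
toolz [-0.0031  0.0059 -1.    ] jaw [0.3779 0.9258 0.0042] grasp [ 0.5283 -0.2091  0.0991]
[-85.0343 -31.9674  80.378 ]
```

View pics/s11.png

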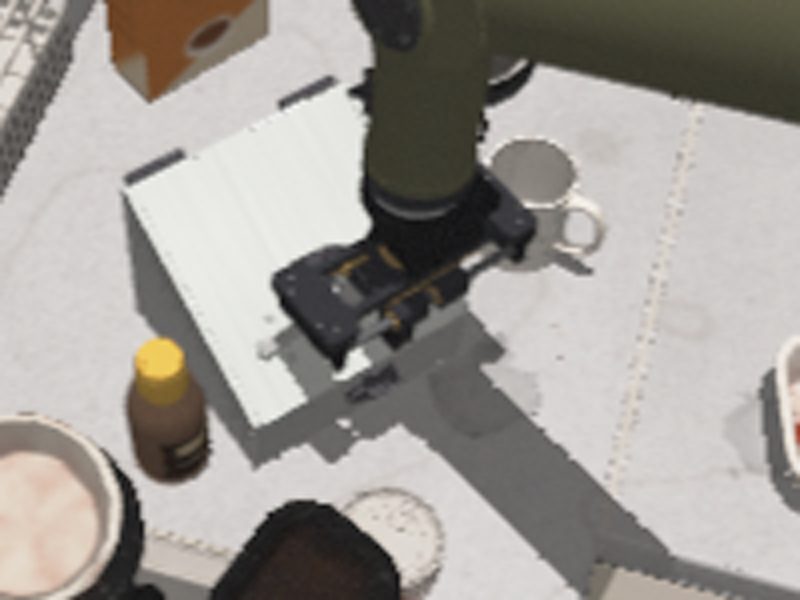

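Nearly shut; press further until force rises.

Emit:
step_arm([
  {"claw": 0,"travel": [0,0,-2],"dr": [0,0,0]},
  {"claw": 0,"travel": [0,0,-4],"dr": [0,0,0]},
  {"claw": 0,"travel": [0,0,-5],"dr": [0,0,0]},
  {"claw": 0,"travel": [0,0,-6],"dr": [0,0,0]},
  {"claw": 0,"travel": [0,0,-6],"dr": [0,0,0]},
])

```text
clock: 12.2
eef_pos: [0.5283, -0.2089, 0.0743]
tool_rot: [3.137, -0.005, 2.754]
contact_force: [-0.0, -0.2, 1.0]
opening: 0.0002
```

Emit:
step_arm([
  {"claw": 0,"travel": [0,0,-2],"dr": [0,0,0]},
  {"claw": 0,"travel": [0,0,-3],"dr": [0,0,0]},
  {"claw": 0,"travel": [0,0,-4],"dr": [0,0,0]},
  {"claw": 0,"travel": [0,0,-4],"dr": [0,0,0]},
  {"claw": 0,"travel": [0,0,-4],"dr": [0,0,0]},
])

```text
clock: 12.62
eef_pos: [0.529, -0.2091, 0.0729]
tool_rot: [3.137, -0.003, 2.754]
contact_force: [-4.8, 0.5, 14.0]
opening: 0.0002
```

Emit:
step_arm([
  {"claw": 0,"travel": [0,0,-1],"dr": [0,0,0]},
  {"claw": 0,"travel": [0,0,-1],"dr": [0,0,0]},
  {"claw": 0,"travel": [0,0,-1],"dr": [0,0,0]},
  {"claw": 0,"travel": [0,0,-1],"dr": [0,0,0]},
  {"claw": 0,"travel": [0,0,1],"dr": [0,0,0]},
])

```text
clock: 13.03
eef_pos: [0.5288, -0.209, 0.0735]
tool_rot: [3.137, -0.004, 2.754]
contact_force: [-1.7, 0.9, 4.5]
opening: 0.0005
```

Emit:
step_arm([
  {"claw": 0,"travel": [0,0,15],"dr": [0,0,0]},
  {"claw": 0,"travel": [-5,0,45],"dr": [0,0,0]},
  {"claw": 0,"travel": [-20,6,80],"dr": [0,0,0]},
  {"claw": 10,"travel": [-50,15,110],"dr": [0,0,0]},
  {"claw": 40,"travel": [-80,20,130],"dr": [0,0,0]},
])

```text
clock: 13.45
eef_pos: [0.4489, -0.1883, 0.2037]
tool_rot: [3.137, -0.002, 2.755]
contact_force: [0.9, -0.6, 0.7]
opening: 0.0073
```

```bash
python3 -c "
from h import *
import cv2
p,R=st(); print(C(p))
np.save('ci12.npy',ctrl.camera_info('wrist'),allow_pickle=True)
cv2.imwrite('pics/w12.png',ctrl.capture('wrist')[:,:,::-1])
cv2.imwrite('pics/t12.png',cv2.resize(ctrl.capture('top')[120:255,290:470,::-1],(800,600),interpolation=2))
cv2.imwrite('pics/s12.png',cv2.resize(ctrl.capture('scene')[85:235,250:450,::-1],(800,600),interpolation=2))"
```

```text
t 13.45 j [ 0.223 -0.015  0.122  1.872 -0.003  1.287  1.531] p [ 0.4489 -0.1883  0.2037] F [ 0.9 -0.6  0.7] open 0.0073
toolz [-0.0005  0.0054 -1.    ] jaw [0.3766 0.9264 0.0048] grasp [ 0.4489 -0.1884  0.2224]
[-166.0839  -44.7233  203.6905]
```

View pics/s12.png

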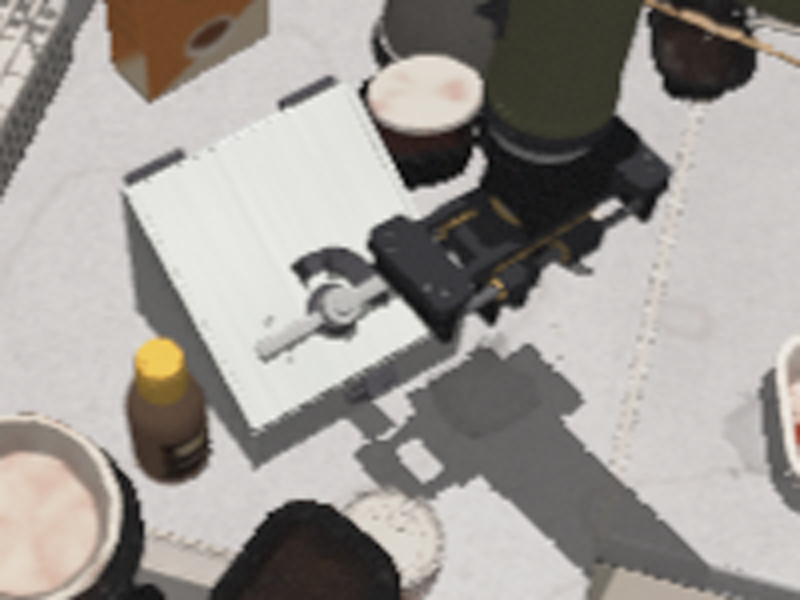

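View pics/t12.png

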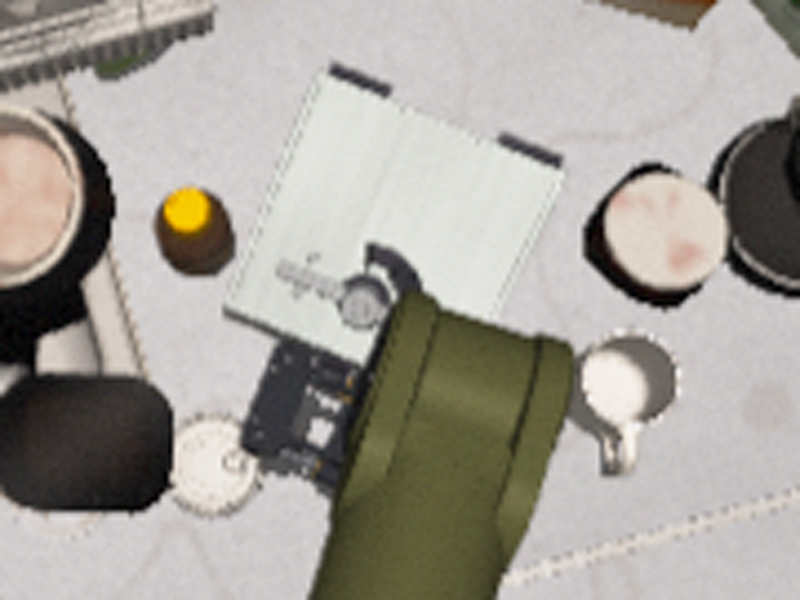

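View pics/w12.png

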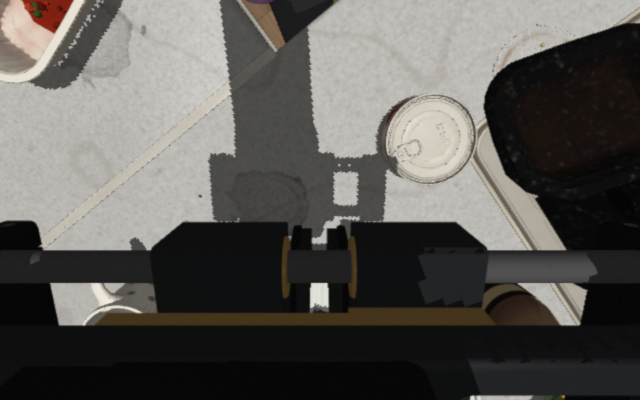

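```bash
python3 -c "
from h import *
for s,t in ((S(343,303),T(362,301)),(S(263,350),T(280,269))):
  x,e=tri(s,t); print(x,e,C(x))
"
```

```text
[ 0.5711 -0.1955  0.1111] [np.float64(2.3), np.float64(2.3)] [-51.1416  -2.4695 111.1077]
[ 0.6014 -0.1317  0.1019] [np.float64(0.6), np.float64(0.6)] [-48.9585  68.1385 101.8729]
```

```bash
cat >> h.py <<'E'
a30=np.radians(30)
N=-XC*np.sin(a30)+np.array([0,0,np.cos(a30)]); UP=XC*np.cos(a30)+np.array([0,0,np.sin(a30)])
def tool(l):  # jaw tangential at latch angle l
    jaw=np.cos(l)*UP+np.sin(l)*YC; z=-N; return np.column_stack([np.cross(jaw,z),jaw,z])
SP=W(-46.5,-1,90.5)
def gp(l,h,r=.08): # arm direction at latch l
    return SP+r*(-np.cos(l)*YC+np.sin(l)*UP)+N*h/1e3
def delta(P,Rt,n=1):
    p,R=st(); print('dmm',((P-p)*1e3).round(1),'dr',np.degrees(Ro.from_matrix(Rt@R.T).as_rotvec()).round(2))
E
python3 -c "
from h import *
P=gp(0,75);print(P,C(P)); delta(P,tool(0))"
```

```text
[ 0.5096 -0.2544  0.1555] [-84.     -81.     155.4519]
t 13.6 j [ 0.224 -0.018  0.123  1.875 -0.003  1.285  1.531] p [ 0.4482 -0.1893  0.2037] F [ 0.4 -0.9  0.6] open 0.0179
toolz [ 0.0018  0.0049 -1.    ] jaw [0.3787 0.9255 0.0052] grasp [ 0.4481 -0.1894  0.2224]
dmm [ 61.4 -65.  -48.3] dr [ 12.41 -30.61 -89.08]
```

Emit:
step_arm([
  {"claw": 41,"travel": [12,-10,3],"dr": [0.89,-2.19,-6.36]},
  {"claw": 41,"travel": [24,-20,6],"dr": [1.77,-4.37,-12.73]},
  {"claw": 41,"travel": [36,-30,9],"dr": [2.66,-6.56,-19.09]},
  {"claw": 41,"travel": [48,-40,10],"dr": [3.54,-8.74,-25.45]},
  {"claw": 41,"travel": [58,-50,10],"dr": [4.43,-10.93,-31.8]},
])

```text
clock: 14.02
eef_pos: [0.5075, -0.2397, 0.2101]
tool_rot: [2.959, 0.095, 2.183]
contact_force: [0.6, 0.1, -0.3]
opening: 0.0353
```

Emit:
step_arm([
  {"claw": 41,"travel": [3,-5,0],"dr": [0.89,-2.19,-6.36]},
  {"claw": 41,"travel": [3,-10,0],"dr": [1.77,-4.37,-12.73]},
  {"claw": 41,"travel": [3,-15,0],"dr": [2.66,-6.56,-19.09]},
  {"claw": 41,"travel": [3,-15,0],"dr": [3.54,-8.74,-25.45]},
  {"claw": 41,"travel": [3,-15,0],"dr": [4.43,-10.93,-31.8]},
])

```text
clock: 14.43
eef_pos: [0.5092, -0.2545, 0.2095]
tool_rot: [2.757, 0.082, 1.607]
contact_force: [-0.7, -0.5, 0.2]
opening: 0.0361
```

Emit:
step_arm([
  {"claw": 41,"travel": [0,0,0],"dr": [0.89,-2.19,-6.36]},
  {"claw": 41,"travel": [0,0,0],"dr": [1.77,-4.37,-12.73]},
  {"claw": 41,"travel": [0,0,0],"dr": [2.66,-6.56,-19.09]},
  {"claw": 41,"travel": [0,0,0],"dr": [3.54,-8.74,-25.45]},
  {"claw": 41,"travel": [0,0,0],"dr": [3.54,-8.74,-25.45]},
])

```text
clock: 14.85
eef_pos: [0.5087, -0.2519, 0.2087]
tool_rot: [2.622, -0.004, 1.162]
contact_force: [-0.9, -0.5, -0.4]
opening: 0.0357
```

```bash
python3 -c "
from h import *
import cv2
P=gp(0,75); delta(P,tool(0))
cv2.imwrite('pics/w13.png',ctrl.capture('wrist')[:,:,::-1])
cv2.imwrite('pics/s13.png',cv2.resize(ctrl.capture('scene')[85:235,250:450,::-1],(800,600),interpolation=2))"
```

```text
t 14.85 j [ 0.372 -0.211  0.041  2.136  0.003  0.697  0.004] p [ 0.5087 -0.2519  0.2087] F [-0.9 -0.5 -0.4] open 0.0357
toolz [ 0.4571 -0.1938 -0.8681] jaw [ 0.7958 -0.3468  0.4964] grasp [ 0.5001 -0.2483  0.2249]
dmm [  0.9  -2.5 -53.2] dr [-0.32 -0.12 -0.16]
```

View pics/w13.png

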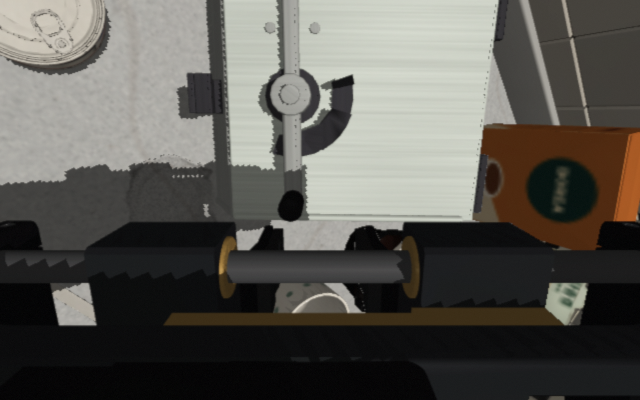

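View pics/s13.png

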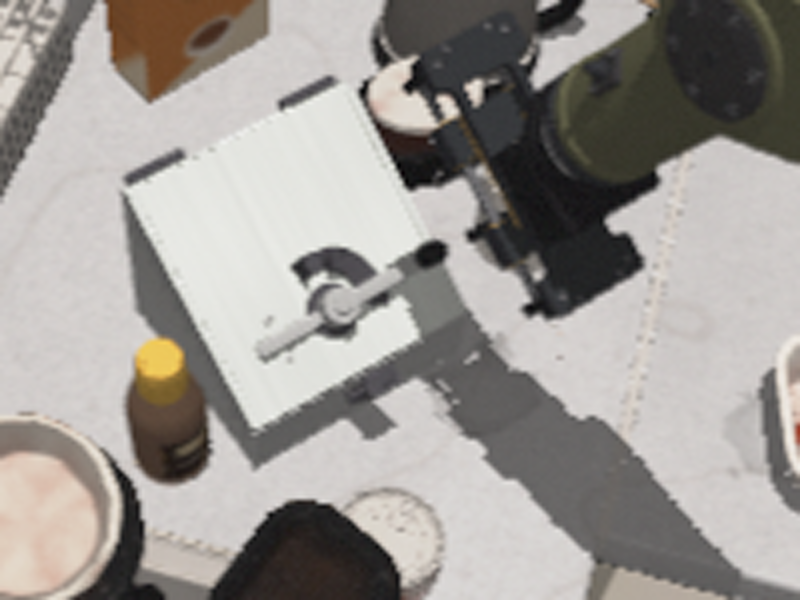

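```bash
python3 -c "
from h import *
def onl(uv,h):
  o,d=ray('wrist',uv); t=(N@(SP-o)+h/1e3)/(N@d); return o+d*t
def L(x): d=x-SP; return np.array([d@UP,d@YC,d@N])*1e3
for uv,h in (((291,95),28),((289,0),14),((292,199),53),((290,215),37)):
  x=onl(uv,h); print(uv,x,C(x).round(1),'lid',L(x).round(1))
for uv in ((220,217),(218,2),(499,3),(474,217)): print(uv, L(onl(uv,0)).round(1))
"
```

```text
(291, 95) [ 0.5672 -0.1939  0.1177] [-55.4  -2.5 117.7] lid [ 5.9 -1.5 28. ]
(289, 0) [ 0.5986 -0.136   0.1048] [-49.8  63.  104.8] lid [ 4.3 64.  14. ]
(292, 199) [ 0.5289 -0.2543  0.1402] [-66.3 -73.2 140.2] lid [  7.7 -72.2  53. ]
(290, 215) [ 0.5273 -0.2716  0.1249] [-60.9 -89.7 124.9] lid [  4.7 -88.7  37. ]
(220, 217) [ -59.3 -102.2    0. ]
(218, 2) [-50.1  66.4   0. ]
(499, 3) [160.4  66.7   0. ]
(474, 217) [ 160.6 -100.8   -0. ]
```

```bash
sed -i 's/^SP=.*/SP=W(-46.5,-1.5,90.5)+UP*.0055/' h.py; python3 -c "
from h import *
delta(gp(0,58),tool(0));delta(gp(0,28),tool(0))"
```

```text
t 14.95 j [ 0.372 -0.21   0.045  2.132  0.001  0.699  0.013] p [ 0.5092 -0.2536  0.2102] F [ 0.1 -1.2  1.3] open 0.0354
toolz [ 0.4578 -0.1938 -0.8677] jaw [ 0.7975 -0.3417  0.4972] grasp [ 0.5007 -0.25    0.2264]
dmm [ 12.4  -6.5 -66.7] dr [-0.17 -0.13 -0.44]
t 14.95 j [ 0.372 -0.21   0.045  2.132  0.001  0.699  0.013] p [ 0.5092 -0.2536  0.2102] F [ 0.1 -1.2  1.3] open 0.0354
toolz [ 0.4578 -0.1938 -0.8677] jaw [ 0.7975 -0.3417  0.4972] grasp [ 0.5007 -0.25    0.2264]
dmm [ 26.1 -12.5 -92.7] dr [-0.17 -0.13 -0.44]
```

Emit:
step_arm([
  {"claw": 41,"travel": [3,-2,-16],"dr": [0,0,0]},
  {"claw": 41,"travel": [6,-4,-32],"dr": [0,0,0]},
  {"claw": 41,"travel": [9,-5,-48],"dr": [0,0,0]},
  {"claw": 41,"travel": [12,-6,-62],"dr": [0,0,0]},
  {"claw": 41,"travel": [12,-6,-63],"dr": [0,0,0]},
])

```text
clock: 15.37
eef_pos: [0.52, -0.2598, 0.1446]
tool_rot: [2.625, -0.002, 1.165]
contact_force: [-0.1, -0.3, -0.0]
opening: 0.0357
```

```bash
python3 -c "
from h import *
import cv2
delta(gp(0,28),tool(0))
cv2.imwrite('pics/w14.png',ctrl.capture('wrist')[:,:,::-1])
cv2.imwrite('pics/s14.png',cv2.resize(ctrl.capture('scene')[105:225,300:460,::-1],(800,600),interpolation=2))"
```

```text
t 15.37 j [ 0.367 -0.108  0.055  2.186 -0.009  0.547  0.024] p [ 0.52   -0.2598  0.1446] F [-0.1 -0.3 -0. ] open 0.0357
toolz [ 0.4542 -0.193  -0.8697] jaw [ 0.7987 -0.3444  0.4935] grasp [ 0.5115 -0.2562  0.1608]
dmm [ 15.3  -6.3 -27.1] dr [-0.29 -0.34 -0.32]
```

View pics/w14.png

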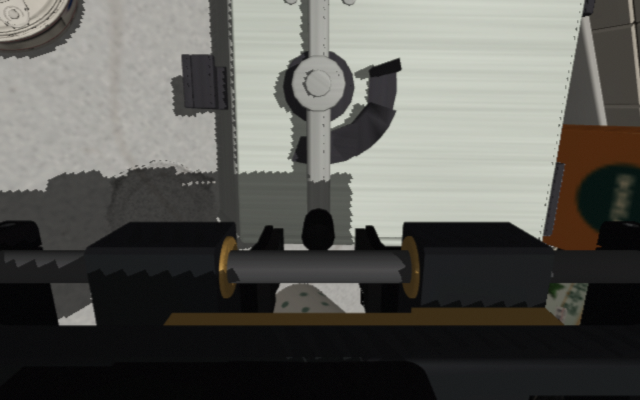

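View pics/s14.png

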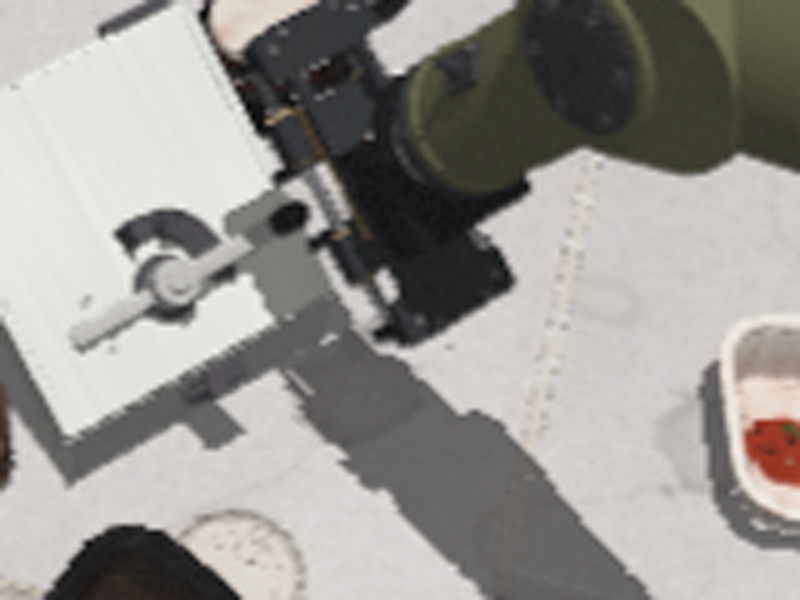

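Emit:
step_arm([
  {"claw": 41,"travel": [3,-1,-6],"dr": [0,0,0]},
  {"claw": 41,"travel": [7,-3,-12],"dr": [0,0,0]},
  {"claw": 41,"travel": [11,-5,-19],"dr": [0,0,0]},
  {"claw": 41,"travel": [15,-6,-26],"dr": [0,0,0]},
  {"claw": 41,"travel": [15,-6,-27],"dr": [0,0,0]},
])

```text
clock: 15.88
eef_pos: [0.5363, -0.2658, 0.1198]
tool_rot: [2.621, -0.003, 1.163]
contact_force: [-0.2, 0.9, 0.2]
opening: 0.0355
```

```bash
python3 -c "
from h import *
import cv2
delta(gp(0,28),tool(0))
p,R=st()
for l in (15,30,45,60,75,90,97):
  print(l,((gp(np.radians(l),28)-gp(0,28))*1e3).round(1), (N*l).round(2))
cv2.imwrite('pics/w15.png',ctrl.capture('wrist')[:,:,::-1])"
```

```text
t 15.88 j [ 0.365 -0.038  0.056  2.18  -0.017  0.479  0.026] p [ 0.5363 -0.2658  0.1198] F [-0.2  0.9  0.2] open 0.0355
toolz [ 0.4579 -0.1945 -0.8674] jaw [ 0.7958 -0.3453  0.4975] grasp [ 0.5277 -0.2621  0.136 ]
dmm [-1.  -0.4 -2.3] dr [-0.24 -0.07 -0.22]
t 15.88 j [ 0.365 -0.038  0.056  2.18  -0.017  0.479  0.026] p [ 0.5363 -0.2658  0.1198] F [-0.2  0.9  0.2] open 0.0355
toolz [ 0.4579 -0.1945 -0.8674] jaw [ 0.7958 -0.3453  0.4975] grasp [ 0.5277 -0.2621  0.136 ]
15 [17.5 -4.7 10.4] [-6.87  3.   12.99]
30 [36. -4. 20.] [-13.75   6.    25.98]
45 [54.3  1.9 28.3] [-20.62   9.    38.97]
60 [71.  12.7 34.6] [-27.5   11.99  51.96]
75 [85.  27.6 38.6] [-34.37  14.99  64.95]
90 [95.5 45.6 40. ] [-41.25  17.99  77.94]
97 [98.9 54.8 39.7] [-44.45  19.39  84.  ]
```

View pics/w15.png

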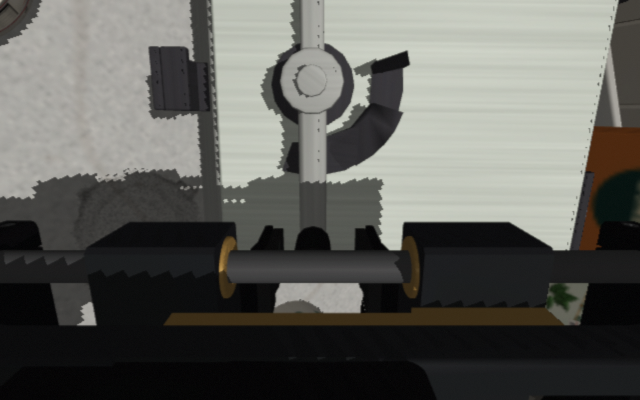

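```bash
python3 -c "
from h import *
for l0 in (0,30,60,90):
  for k in range(1,6):
    l=l0+6*k; print(l,((gp(np.radians(l),28)-gp(np.radians(l0),28))*1e3).round(1).tolist(),(N*6*k).round(1).tolist())
"
```

```text
6 [6.8, -2.5, 4.2] [-2.7, 1.2, 5.2]
12 [13.9, -4.2, 8.3] [-5.5, 2.4, 10.4]
18 [21.2, -5.0, 12.4] [-8.2, 3.6, 15.6]
24 [28.6, -4.9, 16.3] [-11.0, 4.8, 20.8]
30 [36.0, -4.0, 20.0] [-13.7, 6.0, 26.0]
36 [7.4, 1.7, 3.5] [-2.7, 1.2, 5.2]
42 [14.7, 4.3, 6.8] [-5.5, 2.4, 10.4]
48 [21.7, 7.7, 9.7] [-8.2, 3.6, 15.6]
54 [28.5, 11.8, 12.4] [-11.0, 4.8, 20.8]
60 [35.0, 16.7, 14.6] [-13.7, 6.0, 26.0]
66 [6.0, 5.5, 1.9] [-2.7, 1.2, 5.2]
72 [11.5, 11.6, 3.4] [-5.5, 2.4, 10.4]
78 [16.5, 18.3, 4.5] [-8.2, 3.6, 15.6]
84 [20.8, 25.4, 5.1] [-11.0, 4.8, 20.8]
90 [24.5, 33.0, 5.4] [-13.7, 6.0, 26.0]
96 [3.0, 7.8, -0.2] [-2.7, 1.2, 5.2]
102 [5.3, 15.9, -0.9] [-5.5, 2.4, 10.4]
108 [6.8, 24.0, -2.0] [-8.2, 3.6, 15.6]
114 [7.5, 32.2, -3.5] [-11.0, 4.8, 20.8]
120 [7.5, 40.4, -5.4] [-13.7, 6.0, 26.0]
```

Emit:
step_arm([
  {"claw": 41,"travel": [6.8,-2.5,4.2],"dr": [-2.7,1.2,5.2]},
  {"claw": 41,"travel": [13.9,-4.2,8.3],"dr": [-5.5,2.4,10.4]},
  {"claw": 41,"travel": [21.2,-5,12.4],"dr": [-8.2,3.6,15.6]},
  {"claw": 41,"travel": [28.6,-4.9,16.3],"dr": [-11,4.8,20.8]},
  {"claw": 41,"travel": [36,-4,20],"dr": [-13.7,6,26]},
])

```text
clock: 16.35
eef_pos: [0.5713, -0.2697, 0.1405]
tool_rot: [2.684, 0.249, 1.632]
contact_force: [-3.2, 0.8, -0.0]
opening: 0.0356
```

```bash
python3 -c "
from h import *
import cv2
delta(gp(np.radians(30),28),tool(np.radians(30)))
cv2.imwrite('pics/w16.png',ctrl.capture('wrist')[:,:,::-1])"
```

```text
t 16.35 j [0.341 0.008 0.057 2.086 0.005 0.531 0.514] p [ 0.5713 -0.2697  0.1405] F [-3.2  0.8 -0. ] open 0.0356
toolz [ 0.4544 -0.1939 -0.8694] jaw [0.8888 0.1638 0.428 ] grasp [ 0.5628 -0.2661  0.1568]
dmm [ 0.  -0.5 -3. ] dr [-0.17 -0.35 -0.43]
```

View pics/w16.png

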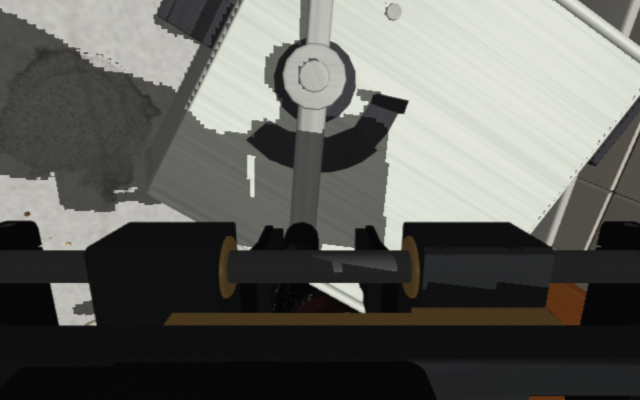

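Turning well (force 3 N). Continue the arc.

Emit:
step_arm([
  {"claw": 41,"travel": [7.4,1.7,3.5],"dr": [-2.7,1.2,5.2]},
  {"claw": 41,"travel": [14.7,4.3,6.5],"dr": [-5.5,2.4,10.4]},
  {"claw": 41,"travel": [21.7,7.7,9.4],"dr": [-8.2,3.6,15.6]},
  {"claw": 41,"travel": [28.5,11.8,12],"dr": [-11,4.8,20.8]},
  {"claw": 41,"travel": [35,16.7,14],"dr": [-13.7,6,26]},
])

```text
clock: 16.82
eef_pos: [0.6059, -0.2543, 0.1547]
tool_rot: [2.867, 0.441, 2.148]
contact_force: [-3.7, -1.0, 0.4]
opening: 0.0358
```

```bash
python3 -c "
from h import *
delta(gp(np.radians(60),28),tool(np.radians(60)))"
```

```text
t 16.82 j [0.315 0.046 0.022 2.014 0.065 0.568 0.93 ] p [ 0.6059 -0.2543  0.1547] F [-3.7 -1.   0.4] open 0.0358
toolz [ 0.4519 -0.1965 -0.8701] jaw [0.7433 0.6222 0.2455] grasp [ 0.5974 -0.2507  0.171 ]
dmm [ 0.5  0.9 -2.6] dr [-0.14 -0.46 -0.17]
```

Emit:
step_arm([
  {"claw": 41,"travel": [6,5.5,1.5],"dr": [-2.7,1.2,5.2]},
  {"claw": 41,"travel": [11.5,11.6,3],"dr": [-5.5,2.4,10.4]},
  {"claw": 41,"travel": [16.5,18.3,4],"dr": [-8.2,3.6,15.6]},
  {"claw": 41,"travel": [20.8,25.4,4.5],"dr": [-11,4.8,20.8]},
  {"claw": 41,"travel": [24.5,33,4.8],"dr": [-13.7,6,26]},
])

```text
clock: 17.23
eef_pos: [0.6317, -0.2208, 0.1603]
tool_rot: [-3.139, 0.517, 2.734]
contact_force: [-0.1, 0.4, -1.3]
opening: 0.0359
```

```bash
python3 -c "
from h import *
import cv2
delta(gp(np.radians(90),28),tool(np.radians(90)))
cv2.imwrite('pics/w17.png',ctrl.capture('wrist')[:,:,::-1])"
```

```text
t 17.23 j [ 0.284  0.068 -0.032  1.98   0.147  0.588  1.314] p [ 0.6317 -0.2208  0.1603] F [-0.1  0.4 -1.3] open 0.0359
toolz [ 0.4526 -0.1984 -0.8693] jaw [ 0.3976  0.9175 -0.0023] grasp [ 0.6232 -0.2171  0.1766]
dmm [-0.9  0.3 -2.8] dr [-0.03 -0.4  -0.14]
```

View pics/w17.png

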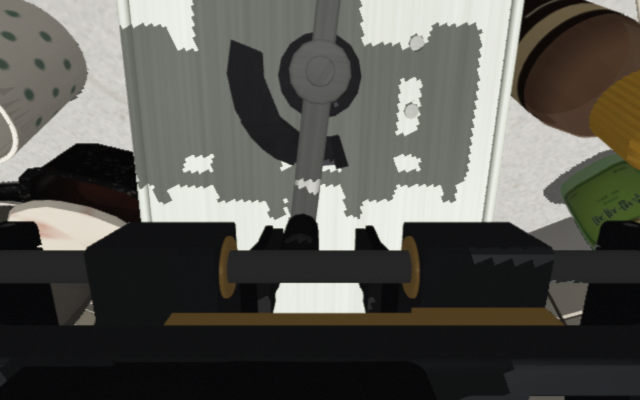

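Emit:
step_arm([
  {"claw": 41,"travel": [1,2.6,0],"dr": [-0.9,0.4,1.7]},
  {"claw": 41,"travel": [2,5.2,0],"dr": [-1.8,0.8,3.5]},
  {"claw": 41,"travel": [3,7.8,0],"dr": [-2.7,1.2,5.2]},
  {"claw": 41,"travel": [4,10.5,-0.5],"dr": [-3.6,1.6,7]},
  {"claw": 41,"travel": [4,10.5,-0.5],"dr": [-3.6,1.6,7]},
])

```text
clock: 17.7
eef_pos: [0.6359, -0.2094, 0.1598]
tool_rot: [-3.063, 0.511, 2.892]
contact_force: [-0.6, -1.2, -0.2]
opening: 0.0356
```

```bash
python3 -c "
from h import *
import cv2
delta(gp(np.radians(98),28),tool(np.radians(98)))
cv2.imwrite('pics/w18.png',ctrl.capture('wrist')[:,:,::-1])"
```

```text
t 17.7 j [ 0.276  0.07  -0.048  1.978  0.166  0.59   1.416] p [ 0.6359 -0.2094  0.1598] F [-0.6 -1.2 -0.2] open 0.0356
toolz [ 0.4528 -0.1966 -0.8697] jaw [ 0.2834  0.9565 -0.0687] grasp [ 0.6274 -0.2058  0.176 ]
dmm [-1.3 -0.6 -2.6] dr [-0.17 -0.38 -0.09]
```

View pics/w18.png

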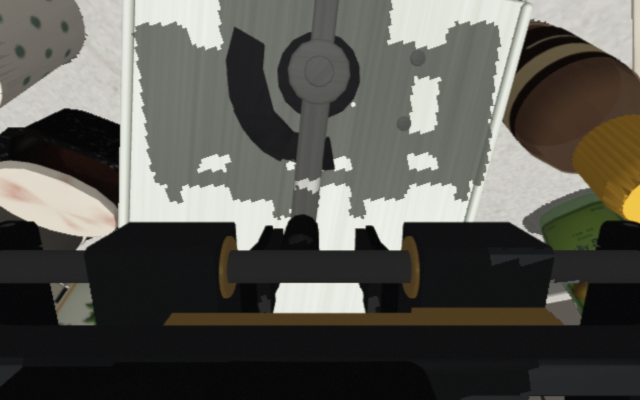

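Emit:
step_arm([
  {"claw": 41,"travel": [-1,-3,0],"dr": [0,0,0]},
  {"claw": 41,"travel": [-2,-5,0],"dr": [0,0,0]},
  {"claw": 41,"travel": [-6,-3,10],"dr": [0,0,0]},
  {"claw": 41,"travel": [-14,0,25],"dr": [0,0,0]},
  {"claw": 41,"travel": [-24,4,45],"dr": [0,0,0]},
])

```text
clock: 18.17
eef_pos: [0.6105, -0.2057, 0.2039]
tool_rot: [-3.063, 0.508, 2.891]
contact_force: [0.3, -0.2, 0.3]
opening: 0.0357
```

Emit:
step_arm([
  {"claw": 41,"travel": [-14,6,25],"dr": [0,0,0]},
  {"claw": 41,"travel": [-35,15,50],"dr": [0,0,0]},
  {"claw": 41,"travel": [-70,15,65],"dr": [0,0,0]},
  {"claw": 41,"travel": [-105,20,70],"dr": [0,0,0]},
  {"claw": 41,"travel": [-135,25,70],"dr": [0,0,0]},
])

```text
clock: 18.58
eef_pos: [0.5035, -0.1837, 0.2606]
tool_rot: [-3.064, 0.484, 2.894]
contact_force: [-1.8, 0.7, -0.4]
opening: 0.0354
```

```bash
python3 -c "
from h import *
import cv2
st()
cv2.imwrite('pics/w19.png',ctrl.capture('wrist')[:,:,::-1])
cv2.imwrite('pics/t19.png',cv2.resize(ctrl.capture('top')[120:255,290:470,::-1],(800,600),interpolation=2))
cv2.imwrite('pics/s19.png',cv2.resize(ctrl.capture('scene')[85:235,250:450,::-1],(800,600),interpolation=2))"
```

```text
t 18.58 j [ 0.582 -0.3   -0.272  2.08  -0.036  0.864  1.622] p [ 0.5035 -0.1837  0.2606] F [-1.8  0.7 -0.4] open 0.0354
toolz [ 0.4309 -0.1892 -0.8823] jaw [ 0.2792  0.9577 -0.069 ] grasp [ 0.4955 -0.1801  0.2771]
```

View pics/w19.png

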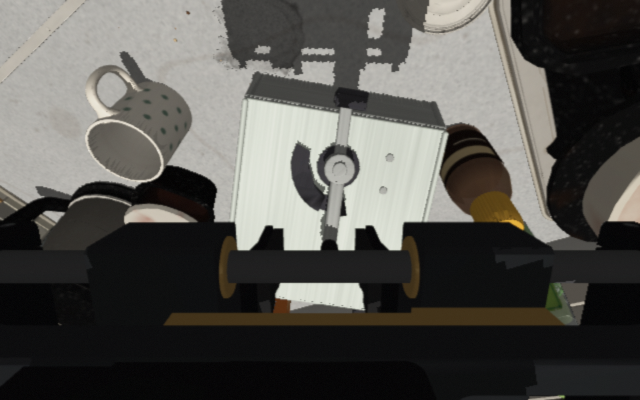

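View pics/t19.png

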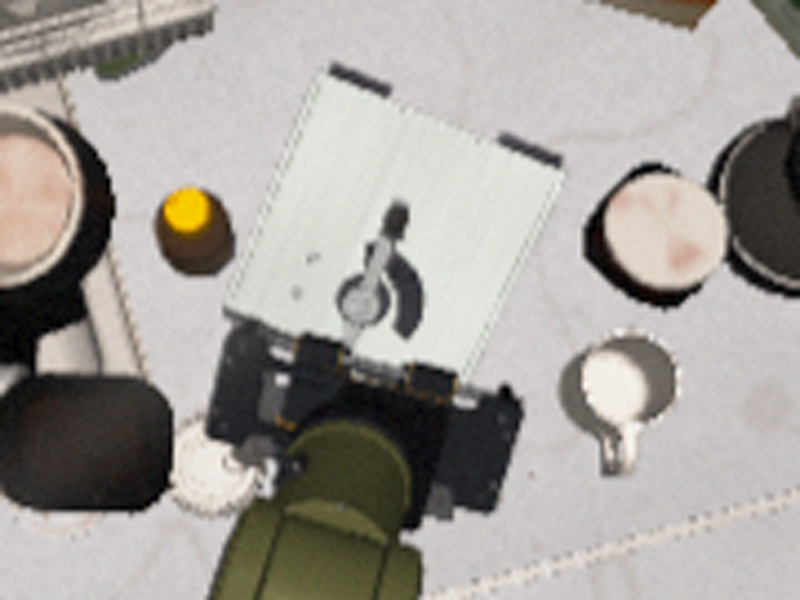

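View pics/s19.png

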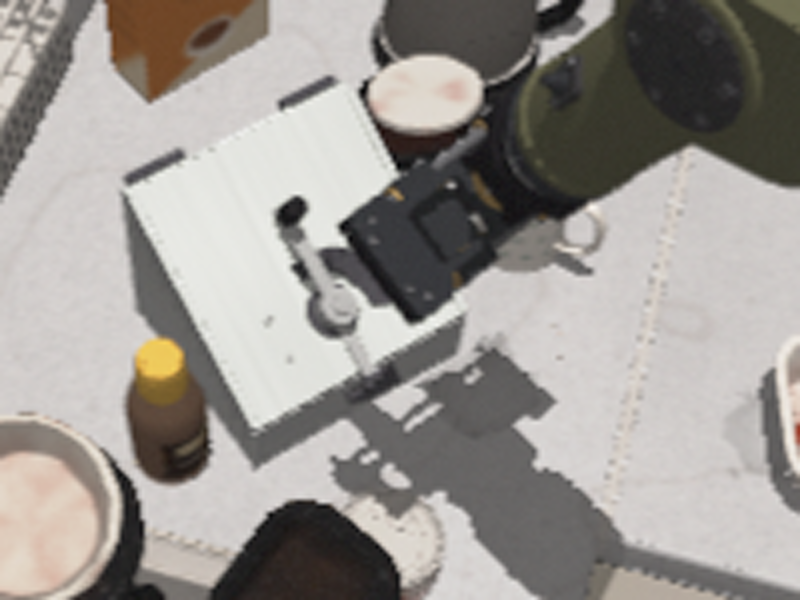

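Emit:
step_arm([
  {"claw": 41,"travel": [10,-4,-2],"dr": [2,4,0]},
  {"claw": 41,"travel": [15,-6,-4],"dr": [4,8,0]},
  {"claw": 41,"travel": [15,-6,-4],"dr": [6,13,0]},
  {"claw": 41,"travel": [5,-2,-2],"dr": [8,18,0]},
  {"claw": 41,"travel": [-10,4,0],"dr": [9,22,0]},
])

```text
clock: 19.15
eef_pos: [0.497, -0.182, 0.2643]
tool_rot: [-3.117, 0.078, 2.877]
contact_force: [-0.3, -0.1, 0.2]
opening: 0.0359
```

```bash
python3 -c "
from h import *
import cv2
st()
g=tri(S(293,207),T(398,212)); u=tri(S(341,303),T(361,301))
for x,e in (g,u): d=(x-SP)*1e3; print(e,[round(float(d@v),1) for v in (UP,YC,N)])
d=(g[0]-u[0]); print('latch', np.arctan2(d@UP,-(d@YC)))
cv2.imwrite('pics/w20.png',ctrl.capture('wrist')[:,:,::-1])
cv2.imwrite('pics/s20.png',ctrl.capture('scene')[:,:,::-1])"
```

```text
t 19.15 j [ 0.572 -0.005 -0.285  1.743  0.023  1.324  1.587] p [ 0.497  -0.182   0.2643] F [-0.3 -0.1  0.2] open 0.0359
toolz [ 0.0689 -0.0446 -0.9966] jaw [ 0.2634  0.9644 -0.025 ] grasp [ 0.4957 -0.1812  0.2829]
[np.float64(1.6), np.float64(1.6)] [81.9, 1.1, 30.6]
[np.float64(1.6), np.float64(1.6)] [1.1, 0.2, 20.5]
latch 1.5827423647012342
```

View pics/w20.png

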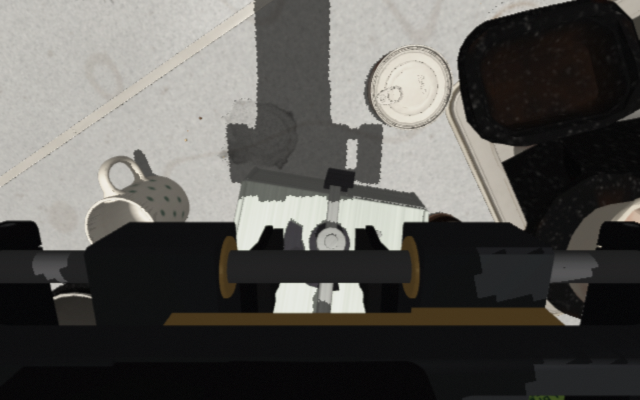

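View pics/s20.png

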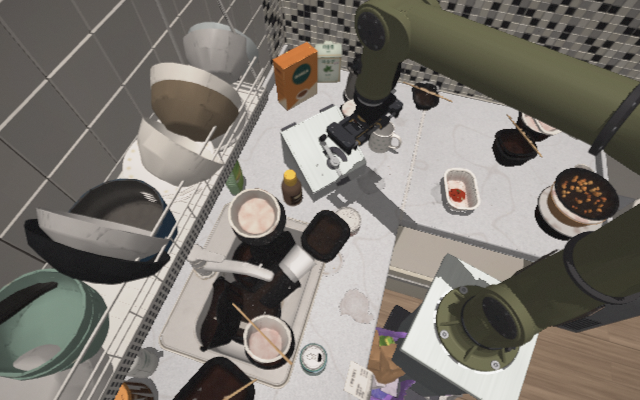

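```bash
python3 -c "
from plant import ctrl
print(ctrl.finish_job(), ctrl.get_state()['clock'])"
```

```text
the job is handed in; nothing more can be done
the job is handed in; nothing more can be done
```

The job is handed in, at about 19 s of the 62 s allowed: the cup is in the caddy, the lid is shut and the handle is locked.

- **Cup:** I stood it on the caddy floor and let go. Pictures taken after letting go showed it standing upright.
- **Lid:** I pressed its outer face down until it stopped moving, with about 14 N on it (3 to 8 N is what it needs). The pictures show it flush on the rim.
- **Handle:** I turned it with the fingers loosely around the grip, at about 4 N. Measured from two cameras after the gripper had left, it stands at about 1.58 rad. That is inside the notch range of 1.38 to 1.67, and the tongue is at the keeper.
- **Other objects:** the tin, can, bottle and mug looked unmoved in the last pictures. The gripper was clear of everything and read almost no force.

- **Not confirmed:** I did not measure the handle's drop into the notch directly; I infer it from the angle. No picture shows the cup after the lid was shut.
- **Joint 2:** it read -0.300 rad while backing away, right at its -0.3 limit. I moved it back at once; it was slowed there rather than seen to pass it.

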